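Hang the sanding blocks inside the tool cupboard door

ROBOT

A 6-joint arm with a two-finger parallel gripper is mounted at the origin on the work surface. World frame = base frame: x ahead of the robot, y to its left, z up, the work surface at z = 0. Lengths are in mm, angles in degrees, forces in N, time in s.
With the tool pointing down it reaches from about 300 to 850 mm from the base axis. Payload 4.2 kg.
Tool frame: the origin (TCP) lies on the centre line of the jaws, within the pads' length; the fingertips stand 14 mm ahead of it and the grasp point (between the pads) lies 5 mm behind it; z points along the fingers, y is the line along which they close (so a half turn about z gives the same grasp; the last joint's range is limited). The gripper opens to 91 mm and grips with 3 to 60 N. Pads are 32 mm wide; open, the fingers measure 118 mm over their backs; the gripper's body (76 mm by 178 mm) begins 60 mm behind the grasp point.
Start: joints at [-74.37, 18.312, 89.639, -0, 72.044, -1.146], TCP at [165.967, -550.542, 227.976] pointing down, gripper open.
Joint ranges: [-177.97, 177.97], [-48.28, 115.42], [12.27, 149.76], [-77.06, 257.06], [2.81, 150.46], [-146.56, 146.56]. Speed limits (degrees/s): [147.25, 147.25, 180, 180, 180, 180].

INTERFACE

Orientations are given as [roll, pitch, yaw] about the fixed x, y, z axes, in that order (R = Rz(yaw) Ry(pitch) Rx(roll)).
In Python, from workcell import * gives the robot as it stands. The module is installed in compiled form; this text tells all that it offers.
- The arm moves only by the shell command python3 -m crank 'ROWS' [FORCE]. ROWS is JSON, a list of rows, each an object of numbers: "grip": the finger opening in m, from 0 to 0.0912; "x", "y", "z": the shift along the tool's x, y, z in m; "yaw": the turn about the tool's z in rad. In form: [{"grip": .., "x": .., "y": .., "z": .., "yaw": ..}, ...]. A call has exactly 5 rows; each row is the pose to reach, as a shift and turn from the pose commanded when the call began, along the tool's axes at that moment; what a row does not reach only later rows make up. A row lasts 1/12 s, in which the tool goes at most 41.7 mm and 7.16 degrees, less where a joint would pass 70% of its speed; a pose out of reach is approached as far as the arm can. A call with a gripper value outside its range is refused whole. The fingers move at their own pace and stop on an object; FORCE is the grip in N (left out, the last holds). Time passes only in rows, so rows that repeat a pose let the fingers close, or fill a call up. It gives the time, the measured TCP pose, the force, the opening and the grip force at its end, in the units of the state.
- state(): the state, without advancing time (a new reading comes with each control period).
- grab_frame(name): name is "scene" or "top"; returns the picture (400x640x3 uint8, red, green, blue); there is no depth.
- camera_model(name): a dict with "intrinsics" (3x3 intrinsics, pixels), "R" (3x3) and "t" (3): a world point X has camera coordinates R X + t. Camera axes: x right, y down, z forward; pixel columns grow to the right and rows downward; lengths in mm; the calibration is good to about 2 mm. A picture is of the moment at which its call begins. camera_model takes no time and is no camera call.
- job_done(): hands the job in; it is judged then, once.
The state is a dict: "time_s": time; "qpos": joint angles; "qvel": joint speeds; "effort": joint torques, N m; "ee_pos": TCP position; "ee_rot": TCP orientation; "force": force on the tool from outside, world axes, zero at the start; "torque": the same for the moment, N m; "gripper_width": finger opening in mm; "gripper_force": force on a finger pad.
Only numpy, scipy, OpenCV 4.12 (cv2) and the standard library are available. Lean on these libraries where they do the work, as an engineer would, in place of code of your own. Each camera call takes 0.05 s, during which the arm holds its last target. There are 200 camera calls.

TASK

Move the cup out of the door's way and stand it upright on the grey tray, then swing the tool cupboard's door wide open by its handle. Hang every sanding block that stands on the bench by the slot in its handle on the pegs inside the door, one to a peg, then close the door fully. Do not tip the cup over, and leave the steel tin and the roller handle where they are.

Things in the scene. Friction and masses are not known exactly. Their poses are not given: they have to be found in the camera images.
- door (a joint): the cupboard's door, hinged on its left (+y) edge, opens towards the robot; rad, 0 = shut, grows as it opens, stop at 1.9. Opening by a turns the door by -a about the vertical. It stays where it is left (about 0.15 N m of friction)
- door_handle (a point): grip point on the door's handle, 27 mm below the door's top edge: upright steel bar 11 mm thick, 86 mm long, axis 35 mm before the door's outer face, 270 mm from the hinge; it starts 4 mm below the top edge, so it can be pinched from above. Axes, those of the door: x through the door to its inner side (into the cupboard when shut), y from free edge to hinge, z up
- door_hinge (a point): point on the door's upright hinge axis, level with door_handle, at the door's outer face; same axes. The door is 300 mm wide, 230 mm high, 15 mm thick, top edge 235 mm above the bench, lower edge 5 mm
- cupboard: fixed tool cupboard of pallet boards, 160 deep (x) by 300 (y) by 245 mm high, hollow, open only at its door side (-x); origin: centre of the underside; x points from the door to the back
- cup: white ceramic cup without handle, 70 mm high, 62 mm across the rim, 50 mm at the foot, 0.18 kg; origin: centre of the underside. It stands in the way of the door
- tray: grey plastic tray, fixed, 130 (x) by 120 (y) by 18 mm high, walls 4 mm, floor 4 mm; origin: centre of the underside
- tin: sealed steel tin, 76 mm across, 80 mm high; bystander; origin: centre of the underside
- roller: aluminium paint-roller handle lying on the bench, about 250 mm long; bystander; origin: on the bench under the middle of its length
- peg1 (a point): hanging point of peg 1 (nearest the hinge) on the door's inner face: on the axis of a steel peg 8 mm thick with a 10 mm ball at its end, 67 mm long along the door's +x, rising 6 degrees; the point is 35 mm from the inner face, 24 mm below the door's top edge. Axes: those of the door. Pegs are 75 mm apart
- peg2 (a point): hanging point of peg 2 (the middle one) on the door's inner face: on the axis of a steel peg 8 mm thick with a 10 mm ball at its end, 67 mm long along the door's +x, rising 6 degrees; the point is 35 mm from the inner face, 24 mm below the door's top edge. Axes: those of the door. Pegs are 75 mm apart
- peg3 (a point): hanging point of peg 3 (nearest the free edge) on the door's inner face: on the axis of a steel peg 8 mm thick with a 10 mm ball at its end, 67 mm long along the door's +x, rising 6 degrees; the point is 35 mm from the inner face, 24 mm below the door's top edge. Axes: those of the door. Pegs are 75 mm apart
- sander1: sanding block, may be absent; 125 mm tall, 0.2 kg: base 54 (x) by 60 (y) by 22 mm high, on it an upright flat wooden handle 12 mm thick (x), 38 mm wide (y), same both ways round. Along x through the handle: a hanging slot 24 mm wide (y), 26 mm high, centred 103 mm up. Origin: centre of the underside; z up. Stands on its base on the bench at first
- sander1_eye (a point): centre of that sanding block's hanging slot; axes as the block's (None if absent)
- sander2: sanding block, may be absent; 125 mm tall, 0.2 kg: base 54 (x) by 60 (y) by 22 mm high, on it an upright flat wooden handle 12 mm thick (x), 38 mm wide (y), same both ways round. Along x through the handle: a hanging slot 24 mm wide (y), 26 mm high, centred 103 mm up. Origin: centre of the underside; z up. Stands on its base on the bench at first
- sander2_eye (a point): centre of that sanding block's hanging slot; axes as the block's (None if absent)
- sander3: sanding block, may be absent; 125 mm tall, 0.2 kg: base 54 (x) by 60 (y) by 22 mm high, on it an upright flat wooden handle 12 mm thick (x), 38 mm wide (y), same both ways round. Along x through the handle: a hanging slot 24 mm wide (y), 26 mm high, centred 103 mm up. Origin: centre of the underside; z up. Stands on its base on the bench at first
- sander3_eye (a point): centre of that sanding block's hanging slot; axes as the block's (None if absent)
- sander4: sanding block, may be absent; 125 mm tall, 0.2 kg: base 54 (x) by 60 (y) by 22 mm high, on it an upright flat wooden handle 12 mm thick (x), 38 mm wide (y), same both ways round. Along x through the handle: a hanging slot 24 mm wide (y), 26 mm high, centred 103 mm up. Origin: centre of the underside; z up. Stands on its base on the bench at first
- sander4_eye (a point): centre of that sanding block's hanging slot; axes as the block's (None if absent)
There are look-alikes about, which are no part of the job. What is shaped like the sander2 but purple is not meant.

How it is judged:
By the outcome, as a careful person would: the job done as asked, in the order asked, and still so for the second after the job is handed in, with the robot touching nothing.
Of sander1, sander2, sander3, sander4 only 2 to 3 are there at a start; the rules pass over those that are not, and their reading is None.
At some moment in a run one of sander1, sander2, sander3, sander4 may be knocked a few centimetres aside while the robot is not near it.
It also fails if it takes over 200 s, if anything falls off the work surface, if the arm or the gripper's body presses on something with over 40 N, if the wrist force passes 120 N, or if a joint passes its speed limit or range.

## Working session

There is one attempt and no reset: what is moved stays moved. The work goes in short steps, Python scripts to look and compute and a shell command to move; the robot and the scene stay as the last step left them, time stands still between calls to the robot, and variables do not carry over. Pictures are saved under pics/ and viewed, at most 14 in all, crops included, and the job is handed in when it is done.

```bash
mkdir -p pics
python3 - <<'E'
from workcell import *
import cv2
for n in("scene","top"):
    im=grab_frame(n); cv2.imwrite(f"pics/{n}0.png",cv2.resize(im[:,:,::-1],(800,500)) if 0 else im[:,:,::-1])
    c=camera_model(n); print(n,c["intrinsics"],c["R"],c["t"])
print(state())
E
```

```text
scene [[496.12219579   0.         322.01131201]
 [  0.         496.12219579 205.50541356]
 [  0.           0.           1.        ]] [[-0.48226331  0.87601361  0.00471756]
 [ 0.74553448  0.41324774 -0.5228811 ]
 [-0.46000048 -0.24864926 -0.85239258]] [ 224.86401605 -345.50267978 2127.24610329]
top [[395.5029638    0.         320.58447677]
 [  0.         395.5029638  200.09684881]
 [  0.           0.           1.        ]] [[ 2.90719358e-03 -9.99848844e-01 -1.71416871e-02]
 [-9.81174524e-01  4.58052347e-04 -1.93122612e-01]
 [ 1.93101272e-01  1.73804315e-02 -9.81024882e-01]] [  46.17725519  594.7087525  1330.09162384]
{'time_s': 0.1, 'qpos': array([-7.43696697e+01,  1.83497011e+01,  8.96996858e+01,  1.24791937e-03,
        7.20429741e+01, -1.14432038e+00]), 'qvel': array([ 0.01252994, -0.0276285 , -0.18774755,  0.02156615,  0.14056685,
       -0.01431285]), 'effort': array([ 6.87530191e-04, -4.13333380e+01, -2.32509792e+01,  7.29280408e-02,
        4.22378560e-02, -5.59751788e-05]), 'ee_pos': array([ 165.85797385, -550.11724068,  227.18522561]), 'ee_rot': array([-1.79907681e+02, -3.03079837e-03,  1.67742626e+01]), 'force': array([ 0.26222214,  0.17368213, -0.48658129]), 'torque': array([0.00353822, 0.003551  , 0.00171767]), 'gripper_force': 0.0, 'gripper_width': 91.32029886772544}
```

View pics/scene0.png

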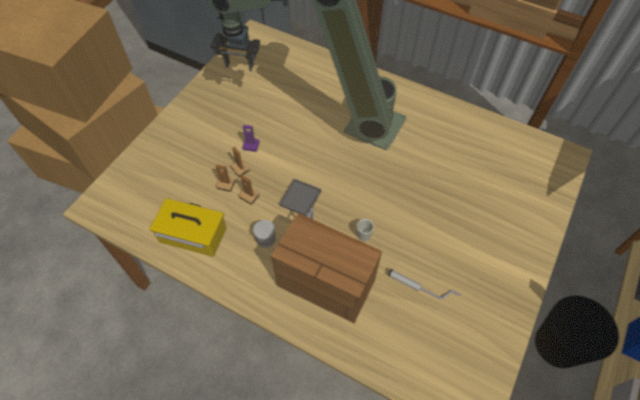

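View pics/top0.png

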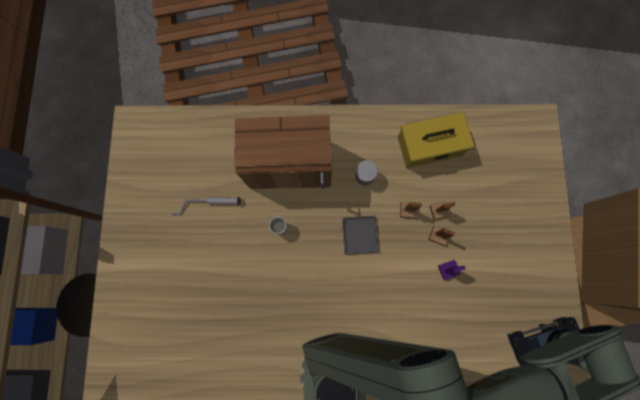

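The top view shows the cupboard (235-330, 115-187), handle (322,178), cup (278,226), tray (361,236), tin (367,172), three tan sanders (~411,209; 442,209; 442,235) and a purple look-alike (452,270). I'll zoom in next.

Run:
```python
import cv2,numpy as np
a=cv2.imread("pics/top0.png")[105:285,225:485]; b=cv2.imread("pics/scene0.png")[110:330,150:410]
f=lambda i,s:np.clip(cv2.resize(i,None,fx=s,fy=s,interpolation=cv2.INTER_CUBIC).astype(float)*1.5,0,255).astype('uint8')
cv2.imwrite("pics/top0c.png",f(a,3)); cv2.imwrite("pics/scene0c.png",f(b,2.7))
```

```text
(no output)
```

View pics/top0c.png

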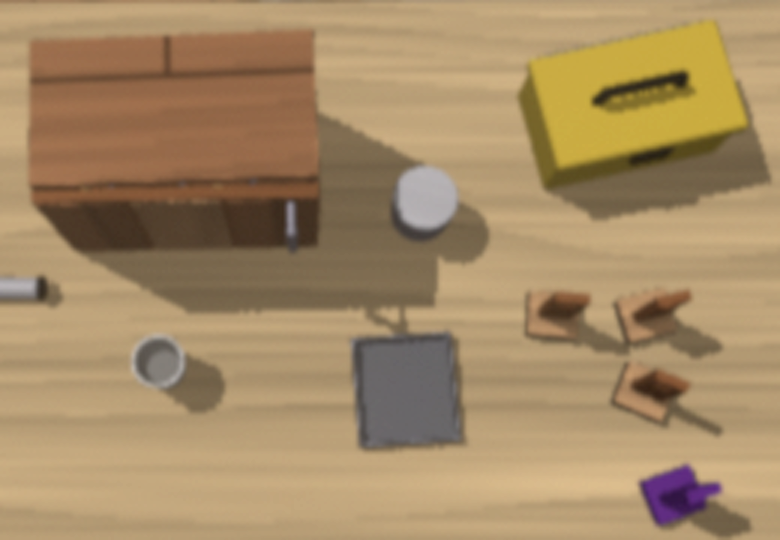

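View pics/scene0c.png

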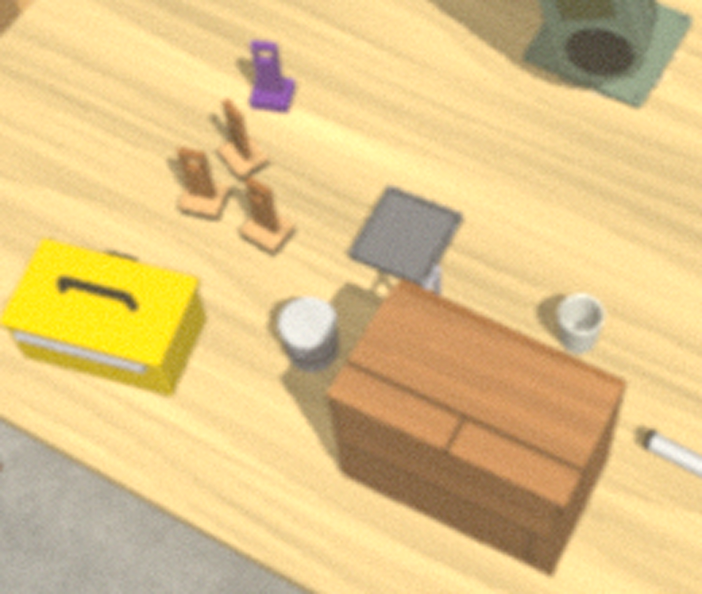

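Crop view: the cup rim centre is at about (278,225) full-image, the tray spans (343-379, 217-253), and the small smudge by the tray is only the handle's shadow. The sanders are three brown blocks. I'll measure them by fitting silhouettes in both cameras.

```bash
cat > h.py <<'E'
from workcell import *
import numpy as np, cv2
from scipy.optimize import minimize, least_squares
CAM={n:camera_model(n) for n in("scene","top")}
def proj(n,X):
    c=CAM[n]; p=(np.atleast_2d(X)@np.array(c["R"]).T+c["t"])@np.array(c["intrinsics"]).T
    return p[:,:2]/p[:,2:]
def ray(n,u,v,z):
    c=CAM[n]; R=np.array(c["R"]); C=-R.T@c["t"]; d=R.T@np.linalg.solve(c["intrinsics"],[u,v,1.])
    return (C+d*(z-C[2])/d[2])[:3]
def rz(a): c,s=np.cos(a),np.sin(a); return np.array([[c,-s,0],[s,c,0],[0,0,1]])
def box(x,y,z0,z1): return np.array([[i*x/2,j*y/2,k] for i in(-1,1) for j in(-1,1) for k in(z0,z1)])
SAND=[box(54,60,0,22),box(12,38,22,125)]
S=4
def sil(n,parts,p,shape=(400,640)):
    m=np.zeros((shape[0]*S,shape[1]*S),np.uint8)
    for b in parts:
        q=(proj(n,b@rz(p[2]).T+[p[0],p[1],0])+.5)*S
        cv2.fillConvexPoly(m,cv2.convexHull(np.round(q).astype(np.int32)),1)
    return cv2.resize(m.astype(np.float32),shape[::-1],interpolation=cv2.INTER_AREA)
def woodmask(im):
    h=cv2.cvtColor(cv2.GaussianBlur(im,(3,3),0.6),cv2.COLOR_RGB2HSV); return h
def fit(masks,p0,yaws=range(0,180,15)):
    # masks {cam: float mask}; local window around the block
    def cost(p):
        c=0
        for n,m in masks.items():
            s=sil(n,SAND,p); x,y=proj(n,[p0[0],p0[1],50])[0].astype(int); w=slice(max(y-26,0),y+27),slice(x-26,x+27)
            g=cv2.distanceTransform((s<.5).astype(np.uint8),cv2.DIST_L2,3)[w]<6   # ignore far things
            c+=((s[w]-m[w])**2*g).sum()/s[w].sum()
        return c
    best=min((minimize(cost,[p0[0],p0[1],np.radians(a)],method="Nelder-Mead",
        options=dict(initial_simplex=[[p0[0]-4,p0[1]-4,np.radians(a-8)],[p0[0]+6,p0[1],np.radians(a)],[p0[0],p0[1]+6,np.radians(a)],[p0[0],p0[1],np.radians(a+10)]],xatol=.1,fatol=1e-4,maxiter=120)) for a in yaws),key=lambda r:r.fun)
    return best.x[0],best.x[1],np.degrees(best.x[2])%180,best.fun
def plan(x,y,z,yaw):
    "tool-frame shift (m), turn (rad) from the measured pose to TCP x,y,z with tool yaw (deg, mod 180)"
    s=state(); p=s["ee_pos"]; r=s["ee_rot"]
    dy=(yaw-r[2]+90)%180-90; a=np.radians(r[2]); d=np.array([x,y,z])-p
    print("tool x %.4f y %.4f z %.4f yaw %.3f | now"%(*(np.array([d[0]*np.cos(a)+d[1]*np.sin(a),d[0]*np.sin(a)-d[1]*np.cos(a),-d[2]])/1000,-np.radians(dy)),p.round(1),r.round(1),"q6 %.0f"%s["qpos"][5],"t %.1f"%s["time_s"],"w %.1f"%s["gripper_width"])
E
python3 - <<'E'
from h import *
im={n:cv2.imread(f"pics/{n}0.png")[:,:,::-1].copy() for n in CAM}
f=lambda x,y:(225+x/3,105+y/3)
for k,z,pts in [("roof",245,[(30,40),(313,31),(318,180),(32,187)]),("handle top",231,[(292,205)]),("cuprim",70,[(159,362)]),("tray",18,[(353,340),(450,334),(463,440),(362,447)]),("tin",80,[(426,200)]),("sand",0,[(555,318),(647,318),(645,392)])]:
    print(k,[ray("top",*f(*p),z).round(0)[:2].tolist() for p in pts])
g=lambda x,y:(150+x/2.7,110+y/2.7)
print("cup scene",ray("scene",*g(580,308),70).round(1),"roof scene",[ray("scene",*g(*p),245).round(0)[:2].tolist() for p in [(397,285),(623,380),(570,502),(331,393)]])
for n in im:
    h=cv2.cvtColor(im[n],cv2.COLOR_RGB2HSV)
    pts=[(411,213),(414,206),(470,220),(300,260),(405,212),(440,212)] if n=="top" else [(247,197),(222,175),(260,160),(300,150)]
    print(n,[h[v,u].tolist() for u,v in pts])
E
```

```text
Traceback (most recent call last):
  File "h.py", line 39
    print("tool x %.4f y %.4f z %.4f yaw %.3f | now"%(*(np.array([d[0]*np.cos(a)+d[1]*np.sin(a),d[0]*np.sin(a)-d[1]*np.cos(a),-d[2]])/1000,-np.radians(dy)),p.round(1),r.round(1),"q6 %.0f"%s["qpos"][5],"t %.1f"%s["time_s"],"w %.1f"%s["gripper_width"])
         ^
SyntaxError: '(' was never closed
```

```bash
sed -i 's|(\*(np.array(\[d\[0\]|(*(np.array([d[0]|; s|-d\[2\]\])/1000,-np|-d[2]])/1000),-np|' h.py
python3 - <<'E'
from h import *
im={n:cv2.imread(f"pics/{n}0.png")[:,:,::-1].copy() for n in CAM}
f=lambda x,y:(225+x/3,105+y/3)
for k,z,pts in [("roof",245,[(30,40),(313,31),(318,180),(32,187)]),("handle top",231,[(292,205)]),("cuprim",70,[(159,362)]),("tray",18,[(353,340),(450,334),(463,440),(362,447)]),("tin",80,[(426,200)]),("sand",0,[(555,318),(647,318),(645,392)])]:
    print(k,[ray("top",*f(*p),z).round(0)[:2].tolist() for p in pts])
g=lambda x,y:(150+x/2.7,110+y/2.7)
print("cup scene",ray("scene",*g(580,308),70).round(1),"roof scene",[ray("scene",*g(*p),245).round(0)[:2].tolist() for p in [(397,285),(623,380),(570,502),(331,393)]])
for n in im:
    h=cv2.cvtColor(im[n],cv2.COLOR_RGB2HSV)
    pts=[(411,213),(414,206),(470,220),(300,260),(405,212),(440,212)] if n=="top" else [(247,197),(222,175),(260,160),(300,150)]
    print(n,[h[v,u].tolist() for u,v in pts])
E
```

```text
roof [[822.0, 316.0], [831.0, 17.0], [668.0, 12.0], [661.0, 306.0]]
handle top [[645.0, 39.0]]
cuprim [[503.0, 193.0]]
tray [[536.0, -32.0], [543.0, -147.0], [418.0, -159.0], [409.0, -41.0]]
tin [[692.0, -116.0]]
sand [[566.0, -277.0], [566.0, -387.0], [476.0, -380.0]]
cup scene [495.8 192.4  70. ] roof scene [[669.0, 18.0], [652.0, 309.0], [815.0, 322.0], [829.0, 24.0]]
scene [[17, 118, 171], [17, 153, 100], [19, 102, 178], [20, 99, 167]]
top [[15, 113, 86], [13, 147, 64], [18, 91, 121], [18, 91, 126], [15, 110, 111], [15, 116, 66]]
```

```bash
cat >> h.py <<'E'
def masks(im):
    o={}
    for n in im:
        h=cv2.cvtColor(cv2.GaussianBlur(im[n],(0,0),.7),cv2.COLOR_RGB2HSV).astype(np.float32)
        o[n]=((h[:,:,1]-4*h[:,:,0])>36).astype(np.float32)
    return o
def draw(im,n,X,s,off,col):
    q=((proj(n,X)+.5-off)*s); 
    for a,b in zip(q[:-1],q[1:]): cv2.line(im,tuple(int(v) for v in a),tuple(int(v) for v in b),col,1,cv2.LINE_AA)
def boxline(x,y,z0,z1):
    b=[(-x/2,-y/2),(x/2,-y/2),(x/2,y/2),(-x/2,y/2),(-x/2,-y/2)]
    return [np.array([[u,v,z] for u,v in b]) for z in(z0,z1)]
E
python3 - <<'E'
from h import *
im={n:cv2.imread(f"pics/{n}0.png")[:,:,::-1].copy() for n in CAM}
print({n:(-np.array(c["R"]).T@c["t"]).round() for n,c in CAM.items()})
M=masks(im); P=[]
for p in [(566,-277),(566,-387),(476,-380)]:
    r=fit(M,p); P.append(r); print(np.round(r,2))
out=[]
yw=np.radians(2.2); hx,hy=651,309   # guess: hinge at door outer face
for n,(x0,y0,w,h,s) in [("top",(300,155,90,85,4.4)),("top",(390,190,80,70,4.8)),("scene",(210,140,90,70,4.4)),("scene",(270,180,120,100,3.6))]:
    c=np.clip(cv2.resize(im[n][y0:y0+h,x0:x0+w],None,fx=s,fy=s,interpolation=cv2.INTER_CUBIC)*1.6,0,255).astype(np.uint8)[:,:,::-1].copy()
    for r in P:
        for l in boxline(54,60,0,22)+boxline(12,38,22,125): draw(c,n,l@rz(np.radians(r[2])).T+[r[0],r[1],0],s,(x0,y0),(0,255,0))
    for l in [[[0,0,235],[0,-300,235],[15,-300,235],[15,0,235]],[[-35,-270,231],[-35,-270,145]]]:
        draw(c,n,np.array(l)@rz(yw).T+[hx,hy,0],s,(x0,y0),(255,255,0))
    out.append(cv2.resize(c,(400,300) if 0 else None,fx=1,fy=1))
W=max(out[0].shape[1]+out[1].shape[1],out[2].shape[1]+out[3].shape[1])
H=max(o.shape[0] for o in out[:2]); H2=max(o.shape[0] for o in out[2:])
I=np.zeros((H+H2,W,3),np.uint8)
I[:out[0].shape[0],:out[0].shape[1]]=out[0];I[:out[1].shape[0],out[0].shape[1]:][:, :out[1].shape[1]]=out[1]
I[H:H+out[2].shape[0],:out[2].shape[1]]=out[2];I[H:H+out[3].shape[0],out[2].shape[1]:][:, :out[3].shape[1]]=out[3]
s=min(800/W,600/(H+H2),1); cv2.imwrite("pics/ov.png",cv2.resize(I,None,fx=s,fy=s,interpolation=cv2.INTER_AREA)); print(I.shape)
E
```

```text
{'scene': array([1345.,  475., 1632.]), 'top': array([ 327.,   23., 1420.])}
[ 5.6823e+02 -2.6985e+02  1.7939e+02  3.6000e-01]
[ 5.6782e+02 -3.8177e+02  1.8650e+01  2.6000e-01]
[ 4.7436e+02 -3.7460e+02  1.5500e+02  4.3000e-01]
(734, 828, 3)
```

View pics/ov.png

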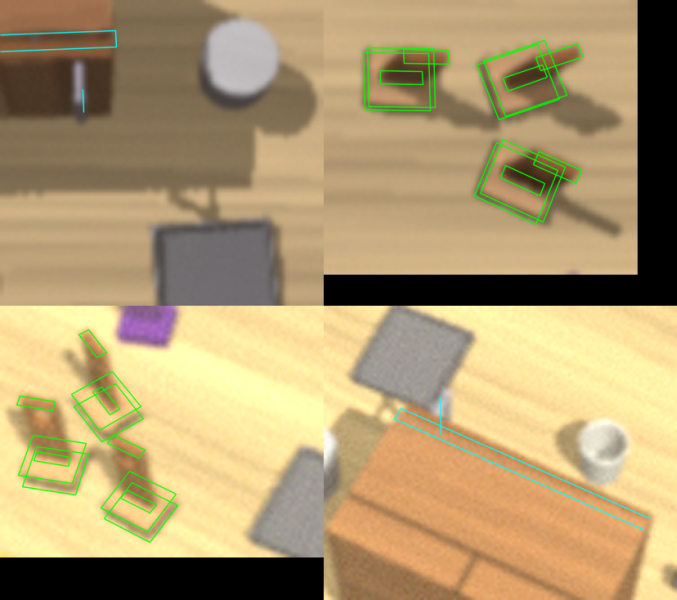

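Overlay: the three green sander fits match well in both views. The strip in front of the roof is the door's top, which puts the door's outer face at x≈643 and the bar near (618, 43). The cup is at about (499,193). I'll plan the route to the cup.

```bash
cat >> h.py <<'E'
def route(*W,start=None):
    "W: (x,y,z,yaw world deg, continuous); prints the shift per call from each waypoint to the next"
    s=state(); p=s["ee_pos"]; y0=s["ee_rot"][2]
    print("now",p.round(1),s["ee_rot"].round(1),"q",s["qpos"].round(0)[[0,5]],"t %.1f w %.1f gf %.1f F"%(s["time_s"],s["gripper_width"],s["gripper_force"]),s["force"].round(1))
    first=True
    for x,y,z,yaw in W:
        if first: yaw0=y0; yaw=yaw; first=False
        dy=(yaw-yaw0+180)%360-180
        a=np.radians(yaw0); d=np.array([x,y,z])-p
        print('"x":%.4f,"y":%.4f,"z":%.4f,"yaw":%.3f   len %.0f turn %.0f q6~%.0f'%(*(np.array([d[0]*np.cos(a)+d[1]*np.sin(a),d[0]*np.sin(a)-d[1]*np.cos(a),-d[2]])/1000),-np.radians(dy),np.linalg.norm(d),dy,(np.degrees(np.arctan2(y,x))+90-yaw+180)%360-180))
        p=np.array([x,y,z]); yaw0=yaw
E
python3 - <<'E'
from h import *
route((240,-380,240,50),(320,-200,240,84),(400,-20,240,118),(465,120,220,150),(499,193,150,180),(499,193,46,180))
E
```

```text
now [ 165.9 -550.1  227.2] [-179.9   -0.    16.8] q [-74.  -1.] t 0.1 w 91.3 gf 0.0 F [ 0.3  0.2 -0.5]
"x":0.1201,"y":-0.1415,"z":-0.0128,"yaw":-0.580   len 186 turn 33 q6~-18
"x":0.1893,"y":-0.0544,"z":0.0000,"yaw":-0.593   len 197 turn 34 q6~-26
"x":0.1874,"y":0.0607,"z":0.0000,"yaw":-0.593   len 197 turn 34 q6~-31
"x":0.0931,"y":0.1231,"z":0.0200,"yaw":-0.559   len 156 turn 32 q6~-46
"x":0.0071,"y":0.0802,"z":0.0700,"yaw":-0.524   len 107 turn 30 q6~-69
"x":0.0000,"y":0.0000,"z":0.1040,"yaw":-0.000   len 104 turn 0 q6~-69
```

```bash
python3 -m crank '[{"grip":0.09,"x":0.024,"y":-0.028,"z":-0.003,"yaw":-0.116},{"grip":0.09,"x":0.048,"y":-0.057,"z":-0.005,"yaw":-0.232},{"grip":0.09,"x":0.072,"y":-0.085,"z":-0.008,"yaw":-0.348},{"grip":0.09,"x":0.096,"y":-0.113,"z":-0.01,"yaw":-0.464},{"grip":0.09,"x":0.12,"y":-0.1415,"z":-0.013,"yaw":-0.58}]' 20
python3 -m crank '[{"grip":0.09,"x":0.038,"y":-0.011,"z":0,"yaw":-0.119},{"grip":0.09,"x":0.076,"y":-0.022,"z":0,"yaw":-0.237},{"grip":0.09,"x":0.114,"y":-0.033,"z":0,"yaw":-0.356},{"grip":0.09,"x":0.151,"y":-0.0435,"z":0,"yaw":-0.474},{"grip":0.09,"x":0.189,"y":-0.0545,"z":0,"yaw":-0.593}]'
python3 -m crank '[{"grip":0.09,"x":0.0375,"y":0.012,"z":0,"yaw":-0.119},{"grip":0.09,"x":0.075,"y":0.024,"z":0,"yaw":-0.237},{"grip":0.09,"x":0.112,"y":0.036,"z":0,"yaw":-0.356},{"grip":0.09,"x":0.15,"y":0.0485,"z":0,"yaw":-0.474},{"grip":0.09,"x":0.187,"y":0.061,"z":0,"yaw":-0.593}]'
python3 - <<'E'
from h import *
route((465,120,220,150),(499,193,150,180),(499,193,46,180))
E
```

```text
time_s: 0.52
ee_pos: [240.1, -378.6, 240.5]
ee_rot: [-179.9, -0.0, 50.3]
force: [-0.1, 0.7, -0.5]
gripper_width: 90.1
gripper_force: 0.0
time_s: 0.93
ee_pos: [319.7, -198.8, 240.8]
ee_rot: [180.0, 0.0, 84.3]
force: [1.2, 0.3, -0.0]
gripper_width: 89.8
gripper_force: 0.0
time_s: 1.35
ee_pos: [400.0, -19.0, 240.9]
ee_rot: [-180.0, 0.0, 118.3]
force: [0.8, -1.0, -0.1]
gripper_width: 89.9
gripper_force: 0.0
now [400.  -19.  240.9] [-180.     0.   118.3] q [ -4. -33.] t 1.4 w 89.9 gf 0.0 F [ 0.8 -1.  -0.1]
"x":0.0915,"y":0.1231,"z":0.0209,"yaw":-0.553   len 155 turn 32 q6~-46
"x":0.0071,"y":0.0802,"z":0.0700,"yaw":-0.524   len 107 turn 30 q6~-69
"x":0.0000,"y":0.0000,"z":0.1040,"yaw":-0.000   len 104 turn 0 q6~-69
```

```bash
python3 -m crank '[{"grip":0.09,"x":0.018,"y":0.025,"z":0.004,"yaw":-0.11},{"grip":0.09,"x":0.037,"y":0.049,"z":0.008,"yaw":-0.22},{"grip":0.09,"x":0.055,"y":0.074,"z":0.012,"yaw":-0.33},{"grip":0.09,"x":0.073,"y":0.098,"z":0.016,"yaw":-0.44},{"grip":0.09,"x":0.0915,"y":0.123,"z":0.021,"yaw":-0.553}]'
python3 -m crank '[{"grip":0.09,"x":0.0015,"y":0.016,"z":0.014,"yaw":-0.105},{"grip":0.09,"x":0.003,"y":0.032,"z":0.028,"yaw":-0.21},{"grip":0.09,"x":0.004,"y":0.048,"z":0.042,"yaw":-0.315},{"grip":0.09,"x":0.0055,"y":0.064,"z":0.056,"yaw":-0.42},{"grip":0.09,"x":0.007,"y":0.08,"z":0.07,"yaw":-0.524}]'
python3 - <<'E'
from h import *
im=grab_frame("top"); 
c=cv2.resize(im[180:260,235:325],None,fx=6,fy=6,interpolation=cv2.INTER_CUBIC)[:,:,::-1].copy()
t=np.linspace(0,2*np.pi,40)
for r,z,(x,y) in [(31,70,(499,193)),(25,0,(499,193))]: draw(c,"top",np.c_[x+r*np.cos(t),y+r*np.sin(t),0*t+z],6,(235,180),(0,255,0))
im2=cv2.imread("pics/top0.png"); d=cv2.resize(im2[205:245,255:305],None,fx=8,fy=8,interpolation=cv2.INTER_CUBIC)
im3=cv2.imread("pics/scene0.png"); e=cv2.resize(im3[210:250,340:390],None,fx=8,fy=8,interpolation=cv2.INTER_CUBIC)
for r,z,(x,y) in [(31,70,(499,193)),(25,0,(499,193))]: 
    X=np.c_[x+r*np.cos(t),y+r*np.sin(t),0*t+z]; draw(d,"top",X,8,(255,205),(0,255,0)); draw(e,"scene",X,8,(340,210),(0,255,0))
cv2.imwrite("pics/cup.png",np.hstack([d,e]))
route((499,193,46,180))
E
```

```text
time_s: 1.77
ee_pos: [465.9, 119.0, 219.5]
ee_rot: [-180.0, -0.0, 150.0]
force: [0.4, 0.0, 1.4]
gripper_width: 90.0
gripper_force: 0.0
time_s: 2.18
ee_pos: [500.1, 190.8, 148.8]
ee_rot: [-180.0, -0.0, 180.0]
force: [1.6, -0.4, 0.3]
gripper_width: 90.2
gripper_force: 0.0
now [500.2 192.6 146.1] [ 180.    -0.2 -179.8] q [ 20. -70.] t 2.2 w 89.9 gf 0.0 F [ 2.1  2.1 -1.4]
"x":0.0012,"y":0.0004,"z":0.1001,"yaw":0.004   len 100 turn -0 q6~-69
```

View pics/cup.png

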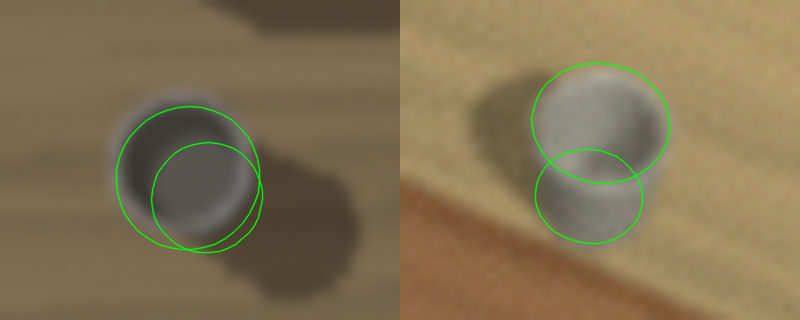

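The true rim centre sits slightly above my overlay (183,165 against 188,178 in the crop), so the cup is at about (503,194).

```bash
python3 -m crank '[{"grip":0.09,"x":-0.003,"y":-0.001,"z":0.02,"yaw":0},{"grip":0.09,"x":-0.003,"y":-0.001,"z":0.042,"yaw":0},{"grip":0.09,"x":-0.003,"y":-0.001,"z":0.065,"yaw":0},{"grip":0.09,"x":-0.003,"y":-0.001,"z":0.085,"yaw":0},{"grip":0.09,"x":-0.003,"y":-0.001,"z":0.101,"yaw":0}]' 15
python3 -m crank '[{"grip":0.075,"x":0,"y":0,"z":0,"yaw":0},{"grip":0.065,"x":0,"y":0,"z":0,"yaw":0},{"grip":0.055,"x":0,"y":0,"z":0,"yaw":0},{"grip":0.045,"x":0,"y":0,"z":0,"yaw":0},{"grip":0.04,"x":0,"y":0,"z":0,"yaw":0}]' 15
python3 -m crank '[{"grip":0.04,"x":0,"y":0,"z":0,"yaw":0},{"grip":0.04,"x":0,"y":0,"z":0,"yaw":0},{"grip":0.04,"x":0,"y":0,"z":-0.01,"yaw":0},{"grip":0.04,"x":0,"y":0,"z":-0.025,"yaw":0},{"grip":0.04,"x":0,"y":0,"z":-0.045,"yaw":0}]' 15
python3 - <<'E'
from h import *
route((490,50,95,180),(476,-95,95,184),(476,-95,51,184))
E
```

```text
time_s: 2.65
ee_pos: [502.2, 188.5, 47.4]
ee_rot: [-179.9, -0.1, 179.6]
force: [0.3, 0.5, 0.0]
gripper_width: 89.7
gripper_force: 0.0
time_s: 3.07
ee_pos: [504.1, 189.5, 50.3]
ee_rot: [179.9, 0.2, 179.6]
force: [0.7, 0.2, 0.5]
gripper_width: 59.9
gripper_force: 15.6
time_s: 3.48
ee_pos: [501.6, 188.2, 93.4]
ee_rot: [-179.9, -0.2, 179.7]
force: [0.3, -0.3, -1.6]
gripper_width: 59.5
gripper_force: 15.0
now [501.6 188.2  93.4] [-179.9   -0.2  179.7] q [ 19. -70.] t 3.5 w 59.5 gf 15.0 F [ 0.3 -0.3 -1.6]
"x":0.0108,"y":-0.1383,"z":-0.0016,"yaw":-0.006   len 139 turn 0 q6~-84
"x":0.0140,"y":-0.1450,"z":0.0000,"yaw":-0.070   len 146 turn 4 q6~-105
"x":-0.0000,"y":0.0000,"z":0.0440,"yaw":-0.000   len 44 turn 0 q6~-105
```

```bash
python3 -m crank '[{"grip":0.04,"x":0.002,"y":-0.02,"z":-0.002,"yaw":0},{"grip":0.04,"x":0.004,"y":-0.05,"z":-0.002,"yaw":0},{"grip":0.04,"x":0.006,"y":-0.08,"z":-0.002,"yaw":0},{"grip":0.04,"x":0.008,"y":-0.11,"z":-0.002,"yaw":0},{"grip":0.04,"x":0.011,"y":-0.138,"z":-0.002,"yaw":0}]'
python3 -m crank '[{"grip":0.04,"x":0.003,"y":-0.035,"z":0,"yaw":-0.014},{"grip":0.04,"x":0.006,"y":-0.07,"z":0,"yaw":-0.028},{"grip":0.04,"x":0.009,"y":-0.105,"z":0,"yaw":-0.042},{"grip":0.04,"x":0.012,"y":-0.13,"z":0,"yaw":-0.056},{"grip":0.04,"x":0.014,"y":-0.145,"z":0,"yaw":-0.07}]'
python3 -m crank '[{"grip":0.04,"x":0,"y":0,"z":0.01,"yaw":0},{"grip":0.04,"x":0,"y":0,"z":0.018,"yaw":0},{"grip":0.04,"x":0,"y":0,"z":0.025,"yaw":0},{"grip":0.04,"x":0,"y":0,"z":0.03,"yaw":0},{"grip":0.04,"x":0,"y":0,"z":0.03,"yaw":0}]'
python3 - <<'E'
from h import *
import time
for i in range(3): print(state()["ee_pos"].round(1))
grab_frame("top"); print(state()["ee_pos"].round(1))
route((476,-95,51,184))
E
```

```text
time_s: 3.9
ee_pos: [490.6, 49.5, 96.2]
ee_rot: [-180.0, -0.0, 179.7]
force: [0.8, 0.6, -2.0]
gripper_width: 59.6
gripper_force: 15.0
time_s: 4.32
ee_pos: [475.4, -96.5, 96.2]
ee_rot: [-179.9, -0.1, -176.4]
force: [-0.1, -0.4, -1.9]
gripper_width: 59.9
gripper_force: 15.0
time_s: 4.73
ee_pos: [475.5, -93.1, 64.7]
ee_rot: [180.0, -0.2, -176.3]
force: [0.1, 0.6, -1.4]
gripper_width: 59.6
gripper_force: 15.0
[475.5 -93.1  64.7]
[475.5 -93.1  64.7]
[475.5 -93.1  64.7]
[476.  -93.2  65.3]
now [476.  -93.2  65.3] [ 1.800e+02 -1.000e-01 -1.763e+02] q [ -12. -106.] t 4.8 w 59.7 gf 15.0 F [ 0.6 -0.3 -1.3]
"x":0.0001,"y":-0.0018,"z":0.0143,"yaw":-0.005   len 14 turn 0 q6~-105
```

```bash
python3 -m crank '[{"grip":0.04,"x":0,"y":0,"z":0.004,"yaw":0},{"grip":0.04,"x":0,"y":0,"z":0.007,"yaw":0},{"grip":0.04,"x":0,"y":0,"z":0.009,"yaw":0},{"grip":0.04,"x":0,"y":0,"z":0.01,"yaw":0},{"grip":0.04,"x":0,"y":0,"z":0.01,"yaw":0}]'
python3 -m crank '[{"grip":0.04,"x":0,"y":0,"z":0.001,"yaw":0},{"grip":0.04,"x":0,"y":0,"z":0.002,"yaw":0},{"grip":0.04,"x":0,"y":0,"z":0.003,"yaw":0},{"grip":0.04,"x":0,"y":0,"z":0.003,"yaw":0},{"grip":0.04,"x":0,"y":0,"z":0.003,"yaw":0}]'
```

```text
time_s: 5.2
ee_pos: [476.4, -93.8, 55.8]
ee_rot: [180.0, -0.0, -176.3]
force: [0.9, 0.0, -1.2]
gripper_width: 59.3
gripper_force: 15.0
time_s: 5.62
ee_pos: [477.1, -93.8, 54.1]
ee_rot: [-180.0, 0.1, -176.3]
force: [-1.3, 2.3, 7.9]
gripper_width: 59.7
gripper_force: 15.0
```

```bash
python3 -m crank '[{"grip":0.062,"x":0,"y":0,"z":0,"yaw":0},{"grip":0.07,"x":0,"y":0,"z":0,"yaw":0},{"grip":0.08,"x":0,"y":0,"z":0,"yaw":0},{"grip":0.09,"x":0,"y":0,"z":0,"yaw":0},{"grip":0.09,"x":0,"y":0,"z":-0.003,"yaw":0}]'
python3 -m crank '[{"grip":0.09,"x":0,"y":0,"z":-0.03,"yaw":0},{"grip":0.09,"x":0,"y":0,"z":-0.065,"yaw":0},{"grip":0.09,"x":0,"y":0,"z":-0.105,"yaw":0},{"grip":0.09,"x":0,"y":0,"z":-0.145,"yaw":0},{"grip":0.09,"x":0,"y":0,"z":-0.185,"yaw":0}]'
python3 - <<'E'
from h import *
im=grab_frame("scene"); cv2.imwrite("pics/s1.png",cv2.resize(im[130:300,200:420],None,fx=3.5,fy=3.5)[:,:,::-1])
route((560,-20,262,182.2),(618,43,262,182.2),(618,43,203,182.2))
E
```

```text
time_s: 6.03
ee_pos: [476.1, -93.8, 55.5]
ee_rot: [180.0, -0.1, -176.3]
force: [0.0, -0.0, 0.1]
gripper_width: 85.8
gripper_force: 0.0
time_s: 6.45
ee_pos: [476.0, -93.8, 243.0]
ee_rot: [-180.0, 0.0, -176.3]
force: [-0.8, -0.5, -0.1]
gripper_width: 89.9
gripper_force: 0.0
now [480.3 -94.8 251.3] [-179.7    0.9 -176.3] q [ -12. -106.] t 6.5 w 90.0 gf 0.0 F [ 3.2 -0.9  4.8]
"x":-0.0843,"y":0.0695,"z":-0.0107,"yaw":0.026   len 110 turn -1 q6~-94
"x":-0.0604,"y":0.0607,"z":0.0000,"yaw":-0.000   len 86 turn 0 q6~-88
"x":-0.0000,"y":0.0000,"z":0.0590,"yaw":-0.000   len 59 turn 0 q6~-88
```

View pics/s1.png

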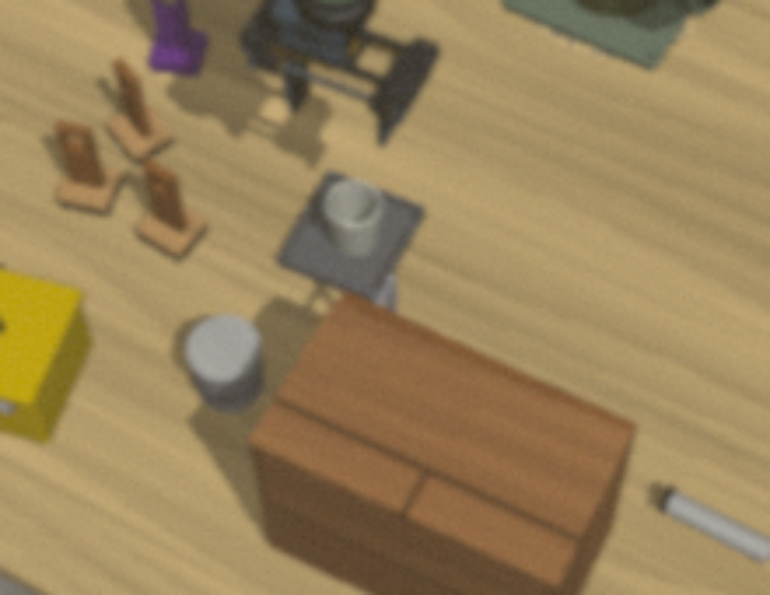

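The cup stands upright on the tray, at about (355,215) in the crop. Next is the handle.

```bash
python3 -m crank '[{"grip":0.07,"x":-0.02,"y":0.015,"z":-0.01,"yaw":0.005},{"grip":0.07,"x":-0.045,"y":0.034,"z":-0.018,"yaw":0.01},{"grip":0.07,"x":-0.07,"y":0.053,"z":-0.022,"yaw":0.015},{"grip":0.07,"x":-0.083,"y":0.064,"z":-0.022,"yaw":0.02},{"grip":0.07,"x":-0.0886,"y":0.0684,"z":-0.022,"yaw":0.026}]'
python3 -m crank '[{"grip":0.07,"x":-0.015,"y":0.015,"z":0,"yaw":0},{"grip":0.07,"x":-0.033,"y":0.033,"z":0,"yaw":0},{"grip":0.07,"x":-0.049,"y":0.049,"z":0,"yaw":0},{"grip":0.07,"x":-0.057,"y":0.057,"z":0,"yaw":0},{"grip":0.07,"x":-0.0604,"y":0.0607,"z":0,"yaw":0}]'
python3 - <<'E'
from h import *
for n,(x0,y0) in (("top",(300,150)),):
    im=grab_frame(n); c=cv2.resize(im[y0:y0+60,x0:x0+60],None,fx=10,fy=10,interpolation=cv2.INTER_CUBIC)[:,:,::-1].copy()
    draw(c,n,np.array([[618,43,231],[618,43,145]]),10,(x0,y0),(0,255,0)); 
    cv2.imwrite(f"pics/hd_{n}.png",np.clip(c*1.6,0,255))
route((618,43,203,182.2))
E
```

```text
time_s: 6.92
ee_pos: [562.2, -18.3, 262.7]
ee_rot: [180.0, 0.1, -177.7]
force: [1.0, 0.2, -0.8]
gripper_width: 70.2
gripper_force: 0.0
time_s: 7.33
ee_pos: [618.8, 43.6, 262.1]
ee_rot: [-180.0, -0.1, -177.8]
force: [-0.1, 0.5, -0.4]
gripper_width: 70.1
gripper_force: 0.0
now [618.8  43.7 262.2] [-1.800e+02 -1.000e-01 -1.778e+02] q [  3. -89.] t 7.4 w 70.1 gf 0.0 F [ 0.7 -0.1  0.2]
"x":0.0009,"y":-0.0006,"z":0.0592,"yaw":0.001   len 59 turn -0 q6~-88[ WARN:0@1.647] global loadsave.cpp:1063 imwrite_ Unsupported depth image for selected encoder is fallbacked to CV_8U.
```

View pics/hd_top.png

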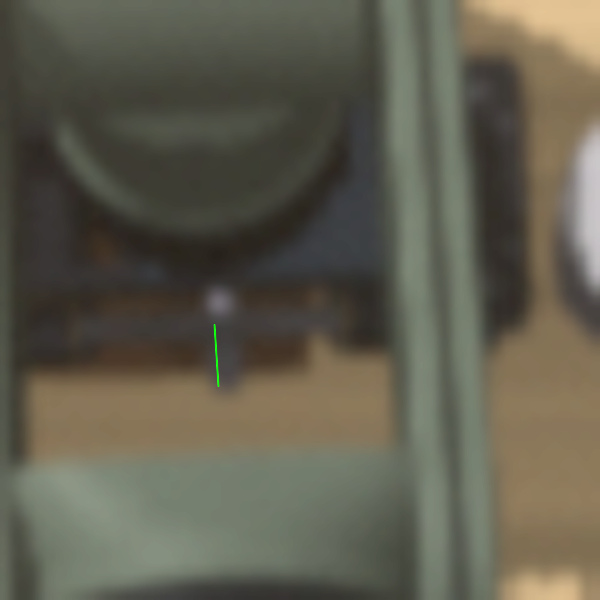

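The drawn bar nearly matches the real one (bottom at (227,385) against (218,387)), so the grip is centred within about 3 mm. I'll descend and pinch.

```bash
python3 -m crank '[{"grip":0.07,"x":0,"y":-0.002,"z":0.012,"yaw":0},{"grip":0.07,"x":0,"y":-0.002,"z":0.028,"yaw":0},{"grip":0.07,"x":0,"y":-0.002,"z":0.044,"yaw":0},{"grip":0.07,"x":0,"y":-0.002,"z":0.054,"yaw":0},{"grip":0.07,"x":0,"y":-0.002,"z":0.059,"yaw":0}]' 20
python3 -m crank '[{"grip":0.05,"x":0,"y":0,"z":0,"yaw":0},{"grip":0.03,"x":0,"y":0,"z":0,"yaw":0},{"grip":0.015,"x":0,"y":0,"z":0,"yaw":0},{"grip":0.005,"x":0,"y":0,"z":0,"yaw":0},{"grip":0.004,"x":0,"y":0,"z":0,"yaw":0}]' 20
python3 -m crank '[{"grip":0.004,"x":0,"y":0,"z":0,"yaw":0},{"grip":0.004,"x":0,"y":0,"z":0,"yaw":0},{"grip":0.004,"x":0,"y":0,"z":0,"yaw":0},{"grip":0.004,"x":0,"y":0,"z":0,"yaw":0},{"grip":0.004,"x":0,"y":0,"z":0,"yaw":0}]' 20
python3 - <<'E'
from h import *
route((618,43,203,182.2)); print(state()["torque"])
E
```

```text
time_s: 7.8
ee_pos: [617.1, 40.0, 202.4]
ee_rot: [-180.0, -0.2, -177.9]
force: [0.4, -0.1, -0.3]
gripper_width: 70.1
gripper_force: 0.0
time_s: 8.22
ee_pos: [619.0, 41.1, 204.7]
ee_rot: [-180.0, 0.1, -177.8]
force: [-0.5, -0.1, 0.2]
gripper_width: 39.8
gripper_force: 0.0
time_s: 8.63
ee_pos: [618.6, 40.4, 203.9]
ee_rot: [-179.9, -0.0, -177.8]
force: [0.5, -2.5, 0.4]
gripper_width: 10.5
gripper_force: 20.0
now [618.6  40.4 203.9] [-179.9   -0.  -177.8] q [  3. -89.] t 8.6 w 10.5 gf 20.0 F [ 0.5 -2.5  0.4]
"x":0.0005,"y":0.0026,"z":0.0009,"yaw":-0.000   len 3 turn 0 q6~-88
[-0.23400878 -0.075734   -0.02070576]
```

Handle gripped. Before I swing the door I'll check how close the roller's end is to the door's sweep.

Run:
```python
from h import *
print("top end near",[ray("top",241.5,v,12).round(0) for v in (197,201.5,206)],"scene end",ray("scene",150+645/2.7,110+437/2.7,12).round(0), ray("scene",150+650/2.7,110+455/2.7,5).round(0))
print("far",ray("top",174,213,5).round(0),ray("top",207,202,12).round(0))
hinge=np.array([643.2,312]); 
for a in (70,80,85,90,95,100,105):
    R=rz(np.radians(2.2-a))[:2,:2]
    print(a,"handle",(hinge+R@[-35,-270]).round(1),"yaw %.1f"%(182.2-a),"outer face pt at r=60,300",(hinge+R@[0,-60]).round(0),(hinge+R@[0,-300]).round(0),"pegs",[(hinge+R@[50,y]).round(0).tolist() for y in(-75,-150,-225)])
im=cv2.imread("pics/top0.png")[185:225,165:255]; im2=cv2.imread("pics/scene0.png")[255:305,375:465]
cv2.imwrite("pics/rol.png",np.vstack([cv2.resize(im,None,fx=6,fy=6,interpolation=2),cv2.resize(im2,None,fx=6,fy=6,interpolation=2)]))
```

```text
top end near [array([615., 336.,  12.]), array([599., 336.,  12.]), array([582., 335.,  12.])] scene end [597. 342.  12.] [614. 358.   5.]
far [557. 583.   5.] [597. 462.  12.]
70 handle [380.  242.4] yaw 112.2 outer face pt at r=60,300 [588. 289.] [365. 199.] pegs [[593.0, 237.0], [523.0, 209.0], [454.0, 181.0]]
80 handle [371.9 289.2] yaw 102.2 outer face pt at r=60,300 [585. 299.] [350. 249.] pegs [[580.0, 247.0], [507.0, 231.0], [434.0, 216.0]]
85 handle [370.9 312.9] yaw 97.2 outer face pt at r=60,300 [584. 304.] [346. 274.] pegs [[575.0, 253.0], [501.0, 244.0], [426.0, 234.0]]
90 handle [372.1 336.6] yaw 92.2 outer face pt at r=60,300 [583. 310.] [343. 300.] pegs [[570.0, 259.0], [495.0, 256.0], [420.0, 253.0]]
95 handle [375.2 360.1] yaw 87.2 outer face pt at r=60,300 [583. 315.] [344. 327.] pegs [[566.0, 266.0], [491.0, 269.0], [416.0, 273.0]]
100 handle [380.4 383.3] yaw 82.2 outer face pt at r=60,300 [584. 320.] [346. 353.] pegs [[562.0, 273.0], [488.0, 283.0], [413.0, 293.0]]
105 handle [387.7 405.9] yaw 77.2 outer face pt at r=60,300 [585. 325.] [351. 378.] pegs [[559.0, 280.0], [486.0, 296.0], [413.0, 313.0]]
```

View pics/rol.png

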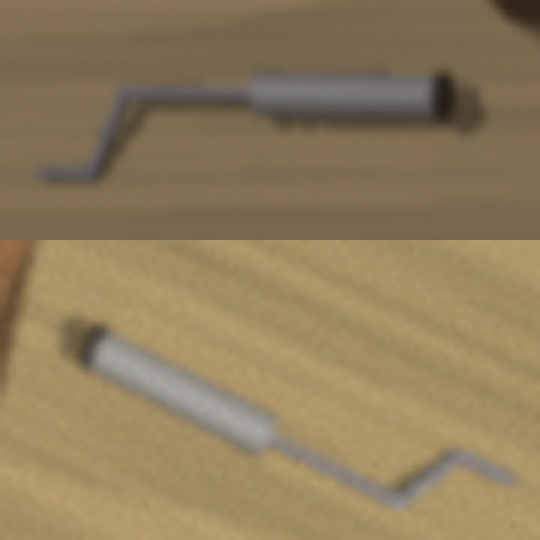

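The roller's near end is at about (598, 336). With the door open 100° its outer face there is at y≈320, so it clears. I'll swing the door on its arc.

```bash
python3 -m crank '[{"grip":0.004,"x":0.0094,"y":0.0014,"z":0,"yaw":0.035},{"grip":0.004,"x":0.028,"y":0.0051,"z":0,"yaw":0.105},{"grip":0.004,"x":0.0464,"y":0.0102,"z":0,"yaw":0.1745},{"grip":0.004,"x":0.0643,"y":0.0165,"z":0,"yaw":0.244},{"grip":0.004,"x":0.0902,"y":0.0283,"z":0,"yaw":0.349}]' 25
python3 -m crank '[{"grip":0.004,"x":0.028,"y":0.0051,"z":0,"yaw":0.105},{"grip":0.004,"x":0.0554,"y":0.0132,"z":0,"yaw":0.209},{"grip":0.004,"x":0.0817,"y":0.024,"z":0,"yaw":0.314},{"grip":0.004,"x":0.1068,"y":0.0376,"z":0,"yaw":0.419},{"grip":0.004,"x":0.1303,"y":0.0537,"z":0,"yaw":0.5236}]'
python3 -m crank '[{"grip":0.004,"x":0.028,"y":0.0051,"z":0,"yaw":0.105},{"grip":0.004,"x":0.0554,"y":0.0132,"z":0,"yaw":0.209},{"grip":0.004,"x":0.0817,"y":0.024,"z":0,"yaw":0.314},{"grip":0.004,"x":0.1068,"y":0.0376,"z":0,"yaw":0.419},{"grip":0.004,"x":0.1303,"y":0.0537,"z":0,"yaw":0.5236}]'
python3 -m crank '[{"grip":0.004,"x":0.028,"y":0.0051,"z":0,"yaw":0.105},{"grip":0.004,"x":0.0554,"y":0.0132,"z":0,"yaw":0.209},{"grip":0.004,"x":0.0731,"y":0.0201,"z":0,"yaw":0.279},{"grip":0.004,"x":0.0817,"y":0.024,"z":0,"yaw":0.314},{"grip":0.004,"x":0.0902,"y":0.0283,"z":0,"yaw":0.349}]'
python3 -m crank '[{"grip":0.004,"x":0,"y":0,"z":0,"yaw":0},{"grip":0.004,"x":0,"y":0,"z":0,"yaw":0},{"grip":0.004,"x":0,"y":0,"z":0,"yaw":0},{"grip":0.004,"x":0,"y":0,"z":0,"yaw":0},{"grip":0.004,"x":0,"y":0,"z":0,"yaw":0}]'
```

```text
time_s: 9.05
ee_pos: [528.5, 66.0, 203.9]
ee_rot: [179.9, 0.2, 161.9]
force: [4.0, 5.4, 0.4]
gripper_width: 10.5
gripper_force: 25.0
time_s: 9.47
ee_pos: [421.2, 159.1, 204.0]
ee_rot: [179.6, 0.1, 131.8]
force: [11.7, 7.1, -10.6]
gripper_width: 10.6
gripper_force: 25.0
time_s: 9.88
ee_pos: [375.5, 291.5, 204.0]
ee_rot: [179.4, 0.0, 102.0]
force: [18.2, -0.6, -11.3]
gripper_width: 10.4
gripper_force: 25.0
time_s: 10.3
ee_pos: [384.8, 384.1, 203.9]
ee_rot: [179.5, 0.0, 82.2]
force: [11.6, -4.6, -2.2]
gripper_width: 10.4
gripper_force: 25.0
time_s: 10.72
ee_pos: [384.5, 383.2, 204.0]
ee_rot: [179.5, -0.0, 82.2]
force: [11.1, -1.5, -3.9]
gripper_width: 10.5
gripper_force: 25.0
```

The door is open at about 99°. I'll release, lift away and look.

```bash
python3 -m crank '[{"grip":0.015,"x":0,"y":0,"z":0,"yaw":0},{"grip":0.03,"x":0,"y":0,"z":0,"yaw":0},{"grip":0.04,"x":0,"y":0,"z":-0.005,"yaw":0},{"grip":0.04,"x":0,"y":0,"z":-0.02,"yaw":0},{"grip":0.04,"x":0,"y":0,"z":-0.045,"yaw":0}]'
python3 -m crank '[{"grip":0.06,"x":0,"y":0,"z":-0.02,"yaw":0},{"grip":0.06,"x":0,"y":0,"z":-0.035,"yaw":0},{"grip":0.06,"x":0,"y":0,"z":-0.045,"yaw":0},{"grip":0.06,"x":0,"y":0,"z":-0.05,"yaw":0},{"grip":0.06,"x":0,"y":0,"z":-0.05,"yaw":0}]'
python3 - <<'E'
from h import *
route((410,190,300,48),(440,0,290,14),(490,-160,270,-0.6),(568,-270,200,-0.6))
E
```

```text
time_s: 11.13
ee_pos: [379.1, 382.7, 247.4]
ee_rot: [-179.8, 0.3, 82.2]
force: [0.2, -0.2, -0.6]
gripper_width: 38.5
gripper_force: 0.0
time_s: 11.55
ee_pos: [380.6, 383.9, 299.9]
ee_rot: [180.0, -0.1, 82.2]
force: [0.1, 0.1, 0.2]
gripper_width: 59.8
gripper_force: 0.0
now [380.6 383.9 299.9] [ 1.80e+02 -1.00e-01  8.22e+01] q [44. 52.] t 11.6 w 59.8 gf 0.0 F [0.1 0.1 0.2]
"x":-0.1882,"y":0.0554,"z":-0.0001,"yaw":0.597   len 196 turn -34 q6~67
"x":-0.1211,"y":0.1494,"z":0.0100,"yaw":0.593   len 193 turn -34 q6~76
"x":0.0098,"y":0.1673,"z":0.0200,"yaw":0.255   len 169 turn -15 q6~73
"x":0.0791,"y":0.1092,"z":0.0700,"yaw":-0.000   len 152 turn 0 q6~65
```

```bash
python3 -m crank '[{"grip":0.06,"x":-0.035,"y":0.010,"z":0,"yaw":0.119},{"grip":0.06,"x":-0.073,"y":0.021,"z":0,"yaw":0.238},{"grip":0.06,"x":-0.112,"y":0.033,"z":0,"yaw":0.357},{"grip":0.06,"x":-0.15,"y":0.044,"z":0,"yaw":0.477},{"grip":0.06,"x":-0.188,"y":0.055,"z":0,"yaw":0.597}]'
python3 -m crank '[{"grip":0.06,"x":-0.024,"y":0.03,"z":0.002,"yaw":0.119},{"grip":0.06,"x":-0.048,"y":0.06,"z":0.004,"yaw":0.238},{"grip":0.06,"x":-0.073,"y":0.09,"z":0.006,"yaw":0.357},{"grip":0.06,"x":-0.1,"y":0.123,"z":0.008,"yaw":0.477},{"grip":0.06,"x":-0.121,"y":0.149,"z":0.01,"yaw":0.593}]'
python3 -m crank '[{"grip":0.06,"x":0.002,"y":0.035,"z":0.004,"yaw":0.08},{"grip":0.06,"x":0.004,"y":0.073,"z":0.008,"yaw":0.15},{"grip":0.06,"x":0.006,"y":0.111,"z":0.012,"yaw":0.2},{"grip":0.06,"x":0.008,"y":0.145,"z":0.016,"yaw":0.235},{"grip":0.06,"x":0.01,"y":0.167,"z":0.02,"yaw":0.255}]'
python3 - <<'E'
from h import *
I={n:grab_frame(n) for n in CAM}
for n in I: cv2.imwrite(f"pics/{n}2.png",I[n][:,:,::-1])
out=[]
hinge=np.array([647.2,311.3,0]); R=rz(np.radians(-97.9))
for n,(x0,y0,w,h,s) in [("top",(205,140,130,115,5)),]:
    c=np.clip(cv2.resize(I[n][y0:y0+h,x0:x0+w],None,fx=s,fy=s,interpolation=cv2.INTER_CUBIC).astype(float)*1.7,0,255).astype(np.uint8)[:,:,::-1].copy()
    T=lambda X:np.array(X,float)@R.T+hinge
    draw(c,n,T([[0,0,235],[0,-300,235],[15,-300,235],[15,0,235],[0,0,235]]),s,(x0,y0),(0,255,0))
    for y in (-75,-150,-225): draw(c,n,T([[15,y,211-3.7],[15+67,y,211+3.4]]),s,(x0,y0),(255,255,0))
    draw(c,n,T([[-35,-270,231],[-35,-270,145]]),s,(x0,y0),(0,0,255))
    cv2.imwrite("pics/door.png",c)
route((568,-270,200,-0.6))
E
```

```text
time_s: 11.97
ee_pos: [408.8, 188.1, 297.7]
ee_rot: [-179.9, 0.1, 47.7]
force: [0.4, 0.3, -0.1]
gripper_width: 60.0
gripper_force: 0.0
time_s: 12.38
ee_pos: [438.5, -2.0, 287.8]
ee_rot: [-180.0, 0.1, 13.6]
force: [0.0, -0.6, -0.3]
gripper_width: 59.7
gripper_force: 0.0
time_s: 12.8
ee_pos: [489.4, -162.2, 267.3]
ee_rot: [180.0, 0.1, -0.8]
force: [1.2, 0.3, 0.2]
gripper_width: 60.1
gripper_force: 0.0
now [ 489.4 -161.9  266.5] [-180.     0.2   -0.8] q [-20.  71.] t 12.9 w 60.0 gf 0.0 F [-0.8  0.1 -0.4]
"x":0.0802,"y":0.1069,"z":0.0665,"yaw":-0.004   len 149 turn 0 q6~65
```

View pics/door.png

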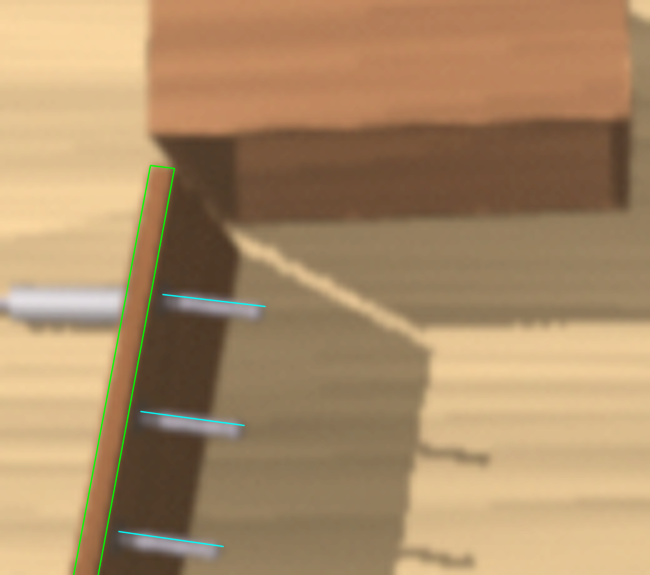

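The overlay aligns with the open door. The pegs appear about 6 px (≈4 mm) further from the hinge than drawn. I'll check numerically how the door's ends lie along its length.

Run:
```python
from h import *
im=cv2.imread("pics/top2.png").astype(np.float32)
hinge=np.array([647.2,311.3,0]); R=rz(np.radians(-97.9))
def samp(X):
    q=proj("top",np.array(X)@R.T+hinge).astype(np.float32)
    return cv2.remap(im,q[:,0].reshape(-1,1),q[:,1].reshape(-1,1),cv2.INTER_CUBIC)[:,0]
for rng in (np.arange(20,-21,-2.),np.arange(-280,-321,-2.)):
    print([f"{y:.0f}:{'/'.join(str(int(v)) for v in s)}" for y,s in zip(rng,samp([[7.5,y,235] for y in rng]))])
# across the door at mid
for y0 in(-110,-250): print(y0,[f"{x:.0f}:{int(s.sum())}" for x,s in zip(np.arange(-14,30,2.),samp([[x,y0,235] for x in np.arange(-14,30,2.)]))])
# pegs: profile along door y, at 3 stations on the peg
for x in (40,50,60,70):
    z=211+(x-50)*np.tan(np.radians(6)); ys=np.arange(-30,-260,-1.)
    s=samp([[x,y,z] for y in ys]); b=s[:,0]-s[:,2]*.75   # bluish = steel
    for c in(-75,-150,-225):
        k=abs(ys-c)<20; w=np.clip(b[k]-np.median(b[k])-3,0,None); print(x,c,"peg y %.1f"%((w*ys[k]).sum()/w.sum()),end="  ")
    print()
# along peg axis
for c in(-79,-154,-229):
    xs=np.arange(10,100,4.); s=samp([[x,c,211+(x-50)*.105] for x in xs]); print([f"{x:.0f}:{int(v[0]-.75*v[2])}" for x,v in zip(xs,s)])
```

```text
['20:36/53/73', '18:30/43/59', '16:29/41/55', '14:29/41/55', '12:35/49/63', '10:43/58/72', '8:54/73/88', '6:63/84/101', '4:67/90/108', '2:64/89/110', '0:57/81/106', '-2:49/74/103', '-4:45/69/101', '-6:45/68/101', '-8:45/67/101', '-10:45/68/101', '-12:44/67/101', '-14:44/67/101', '-16:44/67/101', '-18:45/68/102', '-20:46/69/102']
['-280:42/64/93', '-282:43/65/95', '-284:43/64/95', '-286:42/64/94', '-288:41/64/94', '-290:41/64/93', '-292:42/64/93', '-294:44/66/95', '-296:53/76/101', '-298:67/92/114', '-300:79/106/126', '-302:88/117/137', '-304:91/122/141', '-306:90/120/139', '-308:87/117/136', '-310:84/113/131', '-312:83/110/128', '-314:82/108/127', '-316:82/109/128', '-318:83/110/129', '-320:83/110/129']
-110 ['-14:308', '-12:312', '-10:316', '-8:320', '-6:323', '-4:321', '-2:299', '0:265', '2:237', '4:218', '6:212', '8:208', '10:199', '12:185', '14:155', '16:126', '18:112', '20:104', '22:105', '24:108', '26:109', '28:108']
-250 ['-14:347', '-12:346', '-10:346', '-8:349', '-6:342', '-4:311', '-2:267', '0:229', '2:210', '4:206', '6:202', '8:196', '10:189', '12:166', '14:138', '16:120',
[... 237 characters left out ...]
225 peg y -228.5  
70 -75 peg y -78.7  70 -150 peg y -153.6  70 -225 peg y -228.6  
['10:-9', '14:0', '18:8', '22:12', '26:16', '30:24', '34:24', '38:24', '42:24', '46:24', '50:25', '54:25', '58:24', '62:23', '66:23', '70:23', '74:24', '78:17', '82:0', '86:-8', '90:-9', '94:-9', '98:-9']
['10:-8', '14:3', '18:10', '22:11', '26:14', '30:22', '34:25', '38:25', '42:25', '46:24', '50:24', '54:23', '58:25', '62:25', '66:24', '70:23', '74:25', '78:17', '82:0', '86:-8', '90:-9', '94:-8', '98:-8']
['10:-6', '14:2', '18:9', '22:12', '26:17', '30:24', '34:26', '38:25', '42:24', '46:25', '50:25', '54:26', '58:26', '62:23', '66:24', '70:23', '74:23', '78:15', '82:-3', '86:-9', '90:-9', '94:-9', '98:-9']
```

Door pose confirmed to within 2 mm. The pegs lie at door-frame y ≈ -78.5, -153.5 and -228.5. Next I'll refit the sanders in case one was knocked.

```bash
cat >> h.py <<'E'
def refit(P=[(568,-270),(568,-382),(474,-375)],tag=None,files=None):
    im={n:(cv2.imread(files%n)[:,:,::-1].copy() if files else grab_frame(n)) for n in CAM}
    M=masks(im)
    for p in P:
        r=fit(M,p,range(0,180,30)); t=fit({"top":M["top"]},r[:2],[r[2]]); u=fit({"scene":M["scene"]},r[:2],[r[2]]); print("both",np.round(r,2),"top",np.round(t,2),"scene",np.round(u,2))
E
python3 - <<'E'
from h import *
refit(files="pics/%s2.png"); print(); refit(files="pics/%s0.png")
hinge=np.array([647.2,311.3,0]); R=rz(np.radians(-97.9))
for i,y in enumerate((-78.5,-153.5,-228.5)): print("peg",i+1,[(R@[x,y,0]+hinge).round(1)[:2].tolist() for x in (49,109,140)])
E
```

```text
both [ 560.99 -274.2   176.93    1.17] top [ 5.6427e+02 -2.7403e+02  3.8000e-01  9.5000e-01] scene [ 5.6274e+02 -2.7168e+02  1.7859e+02  2.1000e-01]
both [ 565.1  -383.57   17.14    0.89] top [ 572.51 -389.13   11.5     0.71] scene [ 5.6150e+02 -3.8722e+02  9.6600e+00  9.0000e-02]
both [ 471.41 -377.12  152.58    0.78] top [ 4.7721e+02 -3.8024e+02  1.5178e+02  4.3000e-01] scene [ 4.6758e+02 -3.7918e+02  1.5521e+02  2.2000e-01]

both [ 5.6796e+02 -2.7058e+02  8.6000e-01  3.7000e-01] top [ 5.7013e+02 -2.7085e+02  1.7668e+02  5.0000e-02] scene [ 5.6240e+02 -2.7305e+02  1.7888e+02  2.1000e-01]
both [ 5.6737e+02 -3.8235e+02  1.6410e+01  2.6000e-01] top [ 5.6947e+02 -3.8183e+02  1.4920e+01  6.0000e-02] scene [ 5.6267e+02 -3.8570e+02  7.1400e+00  1.1000e-01]
both [ 4.7447e+02 -3.7448e+02  1.5463e+02  4.3000e-01] top [ 4.7791e+02 -3.7619e+02  1.5658e+02  4.0000e-02] scene [ 4.6856e+02 -3.7954e+02  1.5425e+02  2.2000e-01]
peg 1 [[562.7, 273.6], [554.5, 214.1], [550.2, 183.4]]
peg 2 [[488.4, 283.9], [480.2, 224.4], [475.9, 193.7]]
peg 3 [[414.1, 294.2], [405.9, 234.7], [401.6, 204.0]]
```

Nothing has been knocked; the top-only fits agree best. I'll pick sander A at (569.5,-271).

```bash
python3 -m crank '[{"grip":0.062,"x":0.018,"y":0.024,"z":0.012,"yaw":0.003},{"grip":0.062,"x":0.04,"y":0.054,"z":0.03,"yaw":0.006},{"grip":0.062,"x":0.062,"y":0.083,"z":0.05,"yaw":0.009},{"grip":0.062,"x":0.075,"y":0.101,"z":0.062,"yaw":0.012},{"grip":0.062,"x":0.0815,"y":0.108,"z":0.0665,"yaw":0.012}]'
python3 - <<'E'
from h import *
route((569.5,-271,95,-1.5))
E
```

```text
time_s: 13.32
ee_pos: [569.7, -268.8, 198.7]
ee_rot: [-179.9, 0.3, -1.3]
force: [-0.8, -0.4, -0.6]
gripper_width: 61.6
gripper_force: 0.0
now [ 569.7 -268.8  198.7] [-179.9    0.3   -1.3] q [-26.  65.] t 13.3 w 61.6 gf 0.0 F [-0.8 -0.4 -0.6]
"x":-0.0002,"y":0.0022,"z":0.1037,"yaw":0.003   len 104 turn -0 q6~66
```

```bash
python3 -m crank '[{"grip":0.062,"x":0,"y":0.001,"z":0.02,"yaw":0},{"grip":0.062,"x":0,"y":0.001,"z":0.05,"yaw":0},{"grip":0.062,"x":0,"y":0.001,"z":0.08,"yaw":0},{"grip":0.062,"x":0,"y":0.001,"z":0.096,"yaw":0},{"grip":0.062,"x":0,"y":0.001,"z":0.104,"yaw":0}]' 15
python3 -m crank '[{"grip":0.055,"x":0,"y":0,"z":0,"yaw":0},{"grip":0.048,"x":0,"y":0,"z":0,"yaw":0},{"grip":0.04,"x":0,"y":0,"z":0,"yaw":0},{"grip":0.032,"x":0,"y":0,"z":0,"yaw":0},{"grip":0.025,"x":0,"y":0,"z":0,"yaw":0}]' 15
python3 -m crank '[{"grip":0.025,"x":0,"y":0,"z":0,"yaw":0},{"grip":0.025,"x":0,"y":0,"z":0,"yaw":0},{"grip":0.025,"x":0,"y":0,"z":0,"yaw":0},{"grip":0.025,"x":0,"y":0,"z":0,"yaw":0},{"grip":0.025,"x":0,"y":0,"z":0,"yaw":0}]' 30
python3 - <<'E'
from h import *
route((569.5,-271,95,-1.5))
E
```

```text
time_s: 13.73
ee_pos: [567.9, -266.7, 95.8]
ee_rot: [-179.8, 0.3, -1.2]
force: [-1.0, 0.6, 0.0]
gripper_width: 62.0
gripper_force: 0.0
time_s: 14.15
ee_pos: [570.9, -269.6, 100.3]
ee_rot: [179.9, -0.2, -1.3]
force: [-0.4, 0.7, 2.6]
gripper_width: 38.3
gripper_force: 15.0
time_s: 14.57
ee_pos: [570.8, -269.7, 100.2]
ee_rot: [179.9, -0.2, -1.3]
force: [0.2, 0.6, 5.9]
gripper_width: 38.1
gripper_force: 30.0
now [ 570.8 -269.7  100.2] [179.9  -0.2  -1.3] q [-26.  65.] t 14.6 w 38.1 gf 30.0 F [0.2 0.6 5.9]
"x":-0.0013,"y":0.0014,"z":0.0052,"yaw":0.003   len 6 turn -0 q6~66
```

```bash
python3 -m crank '[{"grip":0.025,"x":0,"y":0,"z":-0.01,"yaw":0},{"grip":0.025,"x":0,"y":0,"z":-0.04,"yaw":0},{"grip":0.025,"x":0,"y":0,"z":-0.08,"yaw":0},{"grip":0.025,"x":0,"y":0,"z":-0.12,"yaw":0},{"grip":0.025,"x":0,"y":0,"z":-0.145,"yaw":0}]' 30
python3 -m crank '[{"grip":0.025,"x":0,"y":0,"z":-0.01,"yaw":0},{"grip":0.025,"x":0,"y":0,"z":-0.015,"yaw":0},{"grip":0.025,"x":0,"y":0,"z":-0.015,"yaw":0},{"grip":0.025,"x":0,"y":0,"z":-0.015,"yaw":0},{"grip":0.025,"x":0,"y":0,"z":-0.015,"yaw":0}]' 30
python3 - <<'E'
from h import *
route((510,-110,262,27),(520,50,262,55),(550.2,183.4,262,82.1),(550.2,183.4,209.5,82.1))
E
```

```text
time_s: 14.98
ee_pos: [570.4, -269.5, 247.8]
ee_rot: [179.9, -0.2, -1.3]
force: [0.7, 1.1, -1.8]
gripper_width: 38.5
gripper_force: 30.0
time_s: 15.4
ee_pos: [568.8, -268.7, 255.7]
ee_rot: [-179.9, 0.3, -1.3]
force: [0.3, 0.2, -2.6]
gripper_width: 38.0
gripper_force: 30.0
now [ 568.8 -268.7  255.7] [-179.9    0.3   -1.3] q [-26.  65.] t 15.4 w 38.0 gf 30.0 F [ 0.3  0.2 -2.6]
"x":-0.0624,"y":-0.1573,"z":-0.0063,"yaw":-0.494   len 169 turn 28 q6~51
"x":0.0815,"y":-0.1380,"z":0.0000,"yaw":-0.489   len 160 turn 28 q6~40
"x":0.1266,"y":-0.0518,"z":-0.0000,"yaw":-0.473   len 137 turn 27 q6~26
"x":0.0000,"y":0.0000,"z":0.0525,"yaw":-0.000   len 52 turn 0 q6~26
```

```bash
python3 -m crank '[{"grip":0.025,"x":-0.01,"y":-0.025,"z":-0.001,"yaw":-0.08},{"grip":0.025,"x":-0.023,"y":-0.057,"z":-0.002,"yaw":-0.18},{"grip":0.025,"x":-0.037,"y":-0.092,"z":-0.003,"yaw":-0.28},{"grip":0.025,"x":-0.05,"y":-0.126,"z":-0.004,"yaw":-0.39},{"grip":0.025,"x":-0.0625,"y":-0.157,"z":-0.004,"yaw":-0.494}]' 30
python3 -m crank '[{"grip":0.025,"x":0.016,"y":-0.028,"z":0,"yaw":-0.098},{"grip":0.025,"x":0.033,"y":-0.055,"z":0,"yaw":-0.196},{"grip":0.025,"x":0.049,"y":-0.083,"z":0,"yaw":-0.294},{"grip":0.025,"x":0.065,"y":-0.11,"z":0,"yaw":-0.392},{"grip":0.025,"x":0.0815,"y":-0.138,"z":0,"yaw":-0.489}]' 30
python3 -m crank '[{"grip":0.025,"x":0.03,"y":-0.012,"z":0,"yaw":-0.11},{"grip":0.025,"x":0.062,"y":-0.025,"z":0,"yaw":-0.23},{"grip":0.025,"x":0.092,"y":-0.038,"z":0,"yaw":-0.34},{"grip":0.025,"x":0.115,"y":-0.047,"z":0,"yaw":-0.43},{"grip":0.025,"x":0.1265,"y":-0.052,"z":0,"yaw":-0.473}]' 30
python3 -m crank '[{"grip":0.025,"x":0,"y":0,"z":0.01,"yaw":0},{"grip":0.025,"x":0,"y":0,"z":0.024,"yaw":0},{"grip":0.025,"x":0,"y":0,"z":0.037,"yaw":0},{"grip":0.025,"x":0,"y":0,"z":0.045,"yaw":0},{"grip":0.025,"x":0,"y":0,"z":0.048,"yaw":0}]' 30
python3 -m crank '[{"grip":0.025,"x":0,"y":0,"z":0,"yaw":0},{"grip":0.025,"x":0,"y":0,"z":0,"yaw":0},{"grip":0.025,"x":0,"y":0,"z":0,"yaw":0},{"grip":0.025,"x":0,"y":0,"z":0,"yaw":0},{"grip":0.025,"x":0,"y":0,"z":0,"yaw":0}]' 30
python3 - <<'E'
from h import *
route((550.2,183.4,209.5,82.1),(554.5,214.1,209.5,82.1),(562.7,273.6,209.5,82.1))
E
```

```text
time_s: 15.82
ee_pos: [509.3, -109.0, 260.7]
ee_rot: [-179.8, 0.1, 27.3]
force: [0.5, 0.6, -2.9]
gripper_width: 38.1
gripper_force: 30.0
time_s: 16.23
ee_pos: [519.8, 50.5, 260.8]
ee_rot: [-179.9, 0.1, 55.3]
force: [1.3, 0.0, -2.3]
gripper_width: 37.4
gripper_force: 30.0
time_s: 16.65
ee_pos: [550.4, 185.5, 260.3]
ee_rot: [-179.8, 0.0, 82.5]
force: [-0.2, -0.8, -3.0]
gripper_width: 38.2
gripper_force: 30.0
time_s: 17.07
ee_pos: [549.2, 180.9, 211.9]
ee_rot: [-179.8, 0.2, 82.0]
force: [0.1, -0.4, -2.8]
gripper_width: 37.8
gripper_force: 30.0
time_s: 17.48
ee_pos: [550.9, 182.6, 215.1]
ee_rot: [179.9, -0.0, 82.1]
force: [-0.6, -0.2, -3.3]
gripper_width: 38.1
gripper_force: 30.0
now [550.9 182.6 215.1] [179.9  -0.   82.1] q [17. 25.] t 17.5 w 38.1 gf 30.0 F [-0.6 -0.2 -3.3]
"x":0.0007,"y":-0.0008,"z":0.0056,"yaw":0.001   len 6 turn -0 q6~26
"x":0.0310,"y":0.0000,"z":-0.0000,"yaw":-0.000   len 31 turn 0 q6~29
"x":0.0601,"y":-0.0001,"z":-0.0000,"yaw":-0.000   len 60 turn 0 q6~34
```

```bash
python3 -m crank '[{"grip":0.025,"x":0.002,"y":0,"z":0.003,"yaw":0},{"grip":0.025,"x":0.01,"y":0,"z":0.005,"yaw":0},{"grip":0.025,"x":0.02,"y":0,"z":0.005,"yaw":0},{"grip":0.025,"x":0.028,"y":0,"z":0.005,"yaw":0},{"grip":0.025,"x":0.032,"y":0,"z":0.005,"yaw":0}]' 30
python3 -m crank '[{"grip":0.025,"x":0.003,"y":0,"z":0,"yaw":0},{"grip":0.025,"x":0.008,"y":0,"z":0,"yaw":0},{"grip":0.025,"x":0.015,"y":0,"z":0,"yaw":0},{"grip":0.025,"x":0.019,"y":0,"z":0,"yaw":0},{"grip":0.025,"x":0.02,"y":0,"z":0,"yaw":0}]' 30
python3 -m crank '[{"grip":0.025,"x":0,"y":0,"z":0,"yaw":0},{"grip":0.025,"x":0,"y":0,"z":0,"yaw":0},{"grip":0.025,"x":0,"y":0,"z":0,"yaw":0},{"grip":0.025,"x":0,"y":0,"z":0,"yaw":0},{"grip":0.025,"x":0,"y":0,"z":0,"yaw":0}]' 30
python3 - <<'E'
from h import *
route((562.7,273.6,209.5,82.1))
im=grab_frame("top"); cv2.imwrite("pics/in1.png",np.clip(cv2.resize(im[150:240,200:330],None,fx=6,fy=6,interpolation=cv2.INTER_CUBIC)[:,:,::-1].astype(float)*1.5,0,255).astype(np.uint8))
E
```

```text
time_s: 17.9
ee_pos: [555.3, 216.1, 209.3]
ee_rot: [180.0, -0.0, 82.2]
force: [-0.5, -0.4, -2.5]
gripper_width: 38.2
gripper_force: 30.0
time_s: 18.32
ee_pos: [557.9, 235.0, 209.4]
ee_rot: [180.0, -0.0, 82.2]
force: [1.0, 0.2, -3.2]
gripper_width: 38.0
gripper_force: 30.0
time_s: 18.73
ee_pos: [557.8, 233.9, 209.5]
ee_rot: [180.0, 0.0, 82.1]
force: [0.4, -0.3, -2.8]
gripper_width: 37.9
gripper_force: 30.0
now [557.8 233.9 209.5] [180.    0.   82.1] q [22. 30.] t 18.7 w 37.9 gf 30.0 F [ 0.4 -0.3 -2.8]
"x":0.0400,"y":-0.0006,"z":-0.0000,"yaw":0.000   len 40 turn -0 q6~34
```

View pics/in1.png

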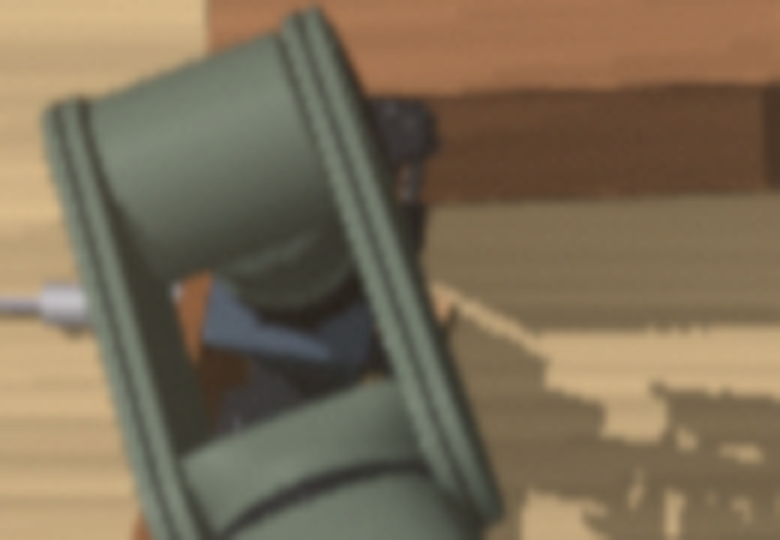

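The arm hides the slot from the top camera, so I'll insert by force feel.

```bash
python3 -m crank '[{"grip":0.025,"x":0.003,"y":0,"z":0,"yaw":0},{"grip":0.025,"x":0.007,"y":0,"z":0,"yaw":0},{"grip":0.025,"x":0.011,"y":0,"z":0,"yaw":0},{"grip":0.025,"x":0.014,"y":0,"z":0,"yaw":0},{"grip":0.025,"x":0.015,"y":0,"z":0,"yaw":0}]' 30
python3 -m crank '[{"grip":0.025,"x":0.004,"y":0,"z":0,"yaw":0},{"grip":0.025,"x":0.01,"y":0,"z":0,"yaw":0},{"grip":0.025,"x":0.016,"y":0,"z":0,"yaw":0},{"grip":0.025,"x":0.022,"y":0,"z":0,"yaw":0},{"grip":0.025,"x":0.025,"y":0,"z":0,"yaw":0}]' 30
python3 - <<'E'
from h import *
route((562.7,273.6,199,82.1))
E
```

```text
time_s: 19.2
ee_pos: [559.9, 249.8, 209.3]
ee_rot: [180.0, -0.0, 82.2]
force: [-0.8, 0.9, -3.4]
gripper_width: 37.9
gripper_force: 30.0
time_s: 19.62
ee_pos: [563.4, 274.8, 209.4]
ee_rot: [180.0, -0.0, 82.2]
force: [0.4, -0.7, -2.7]
gripper_width: 38.1
gripper_force: 30.0
now [563.4 274.8 209.4] [180.   -0.   82.2] q [25. 33.] t 19.6 w 38.1 gf 30.0 F [ 0.4 -0.7 -2.7]
"x":-0.0013,"y":-0.0005,"z":0.0104,"yaw":0.001   len 10 turn -0 q6~34
```

```bash
python3 -m crank '[{"grip":0.025,"x":0,"y":0,"z":0.002,"yaw":0},{"grip":0.025,"x":0,"y":0,"z":0.004,"yaw":0},{"grip":0.025,"x":0,"y":0,"z":0.006,"yaw":0},{"grip":0.025,"x":0,"y":0,"z":0.008,"yaw":0},{"grip":0.025,"x":0,"y":0,"z":0.008,"yaw":0}]' 30
python3 -m crank '[{"grip":0.025,"x":0,"y":0,"z":0.001,"yaw":0},{"grip":0.025,"x":0,"y":0,"z":0.002,"yaw":0},{"grip":0.025,"x":0,"y":0,"z":0.003,"yaw":0},{"grip":0.025,"x":0,"y":0,"z":0.003,"yaw":0},{"grip":0.025,"x":0,"y":0,"z":0.003,"yaw":0}]' 30
```

```text
time_s: 20.03
ee_pos: [562.9, 273.3, 200.8]
ee_rot: [-179.9, 0.0, 82.1]
force: [-1.3, -0.4, -2.8]
gripper_width: 38.1
gripper_force: 30.0
time_s: 20.45
ee_pos: [563.4, 273.7, 199.1]
ee_rot: [180.0, -0.0, 82.1]
force: [-0.6, -1.2, 1.3]
gripper_width: 37.8
gripper_force: 30.0
```

Contact came at z≈199, as predicted, so the slot rests on the peg. Releasing.

```bash
python3 -m crank '[{"grip":0.04,"x":0,"y":0,"z":0,"yaw":0},{"grip":0.045,"x":0,"y":0,"z":0,"yaw":0},{"grip":0.052,"x":0,"y":0,"z":0,"yaw":0},{"grip":0.058,"x":0,"y":0,"z":0,"yaw":0},{"grip":0.058,"x":0,"y":0,"z":0,"yaw":0}]' 30
python3 -m crank '[{"grip":0.058,"x":0,"y":0,"z":-0.01,"yaw":0},{"grip":0.058,"x":0,"y":0,"z":-0.03,"yaw":0},{"grip":0.058,"x":0,"y":0,"z":-0.055,"yaw":0},{"grip":0.058,"x":0,"y":0,"z":-0.075,"yaw":0},{"grip":0.058,"x":0,"y":0,"z":-0.085,"yaw":0}]' 30
python3 - <<'E'
from h import *
route((540,100,284,82.1))
route((540,90,280,60),(530,-90,270,40),(540,-260,265,16))
E
```

```text
time_s: 20.87
ee_pos: [563.3, 273.8, 198.4]
ee_rot: [180.0, -0.0, 82.1]
force: [-0.6, 1.0, 0.3]
gripper_width: 57.7
gripper_force: 0.0
time_s: 21.28
ee_pos: [564.3, 274.2, 287.3]
ee_rot: [179.7, -0.2, 82.1]
force: [-0.0, 0.4, -0.9]
gripper_width: 57.7
gripper_force: 0.0
now [564.3 274.2 287.3] [179.7  -0.2  82.1] q [25. 33.] t 21.3 w 57.7 gf 0.0 F [-0.   0.4 -0.9]
"x":-0.1759,"y":-0.0002,"z":0.0033,"yaw":0.001   len 176 turn -0 q6~18
now [564.3 274.2 287.3] [179.7  -0.2  82.1] q [25. 33.] t 21.3 w 57.7 gf 0.0 F [-0.   0.4 -0.9]
"x":-0.1858,"y":0.0012,"z":0.0073,"yaw":0.386   len 186 turn -22 q6~39
"x":-0.1609,"y":0.0813,"z":0.0100,"yaw":0.349   len 181 turn -20 q6~40
"x":-0.1016,"y":0.1367,"z":0.0050,"yaw":0.419   len 170 turn -24 q6~48
```

```bash
python3 -m crank '[{"grip":0.062,"x":-0.025,"y":0,"z":0.001,"yaw":0.06},{"grip":0.062,"x":-0.065,"y":0,"z":0.002,"yaw":0.15},{"grip":0.062,"x":-0.105,"y":0,"z":0.003,"yaw":0.23},{"grip":0.062,"x":-0.145,"y":0.001,"z":0.004,"yaw":0.31},{"grip":0.062,"x":-0.186,"y":0.001,"z":0.005,"yaw":0.386}]' 30
python3 -m crank '[{"grip":0.062,"x":-0.035,"y":0.018,"z":0.002,"yaw":0.07},{"grip":0.062,"x":-0.07,"y":0.035,"z":0.004,"yaw":0.14},{"grip":0.062,"x":-0.105,"y":0.053,"z":0.006,"yaw":0.21},{"grip":0.062,"x":-0.137,"y":0.069,"z":0.008,"yaw":0.28},{"grip":0.062,"x":-0.161,"y":0.081,"z":0.01,"yaw":0.349}]' 30
python3 - <<'E'
from h import *
for n in CAM: cv2.imwrite(f"pics/{n}3.png",grab_frame(n)[:,:,::-1])
a=cv2.imread("pics/top3.png")[140:260,205:480]; b=cv2.imread("pics/scene3.png")[120:300,210:460]
b=cv2.resize(b,(800,576//2+12)) if 0 else cv2.resize(b[:, :],None,fx=1.6,fy=1.6)
a=cv2.resize(a,None,fx=2.4,fy=2.4,interpolation=2)
W=max(a.shape[1],b.shape[1]); pad=lambda i:cv2.copyMakeBorder(i,0,0,0,W-i.shape[1],cv2.BORDER_CONSTANT)
cv2.imwrite("pics/hang1.png",np.clip(np.vstack([pad(a),pad(b)]).astype(float)*1.4,0,255).astype(np.uint8))
refit([(569,-382),(477,-376)],files="pics/%s3.png")
route((540,-260,265,16),(569.5,-382,200,15))
E
```

```text
time_s: 21.7
ee_pos: [538.2, 87.9, 278.4]
ee_rot: [180.0, 0.0, 59.9]
force: [1.0, 0.3, 0.4]
gripper_width: 61.8
gripper_force: 0.0
time_s: 22.12
ee_pos: [527.8, -93.3, 268.5]
ee_rot: [180.0, 0.0, 39.7]
force: [0.1, 0.8, -0.5]
gripper_width: 62.5
gripper_force: 0.0
both [ 5.6785e+02 -3.8195e+02  1.8690e+01  2.7000e-01] top [ 5.6954e+02 -3.8157e+02  1.3740e+01  7.0000e-02] scene [ 5.6138e+02 -3.8679e+02  1.1460e+01  1.0000e-01]
both [ 4.7408e+02 -3.7424e+02  1.5258e+02  3.5000e-01] top [ 4.7815e+02 -3.7587e+02  1.5739e+02  6.0000e-02] scene [ 4.6825e+02 -3.7878e+02  1.5508e+02  1.4000e-01]
now [527.8 -94.1 268.1] [1.80e+02 1.00e-01 3.97e+01] q [-11.  39.] t 22.2 w 61.8 gf 0.0 F [-0.1  0.4 -0.5]
"x":-0.0966,"y":0.1354,"z":0.0031,"yaw":0.414   len 166 turn -24 q6~48
"x":-0.0053,"y":0.1254,"z":0.0650,"yaw":0.017   len 141 turn -1 q6~41
```

View pics/hang1.png

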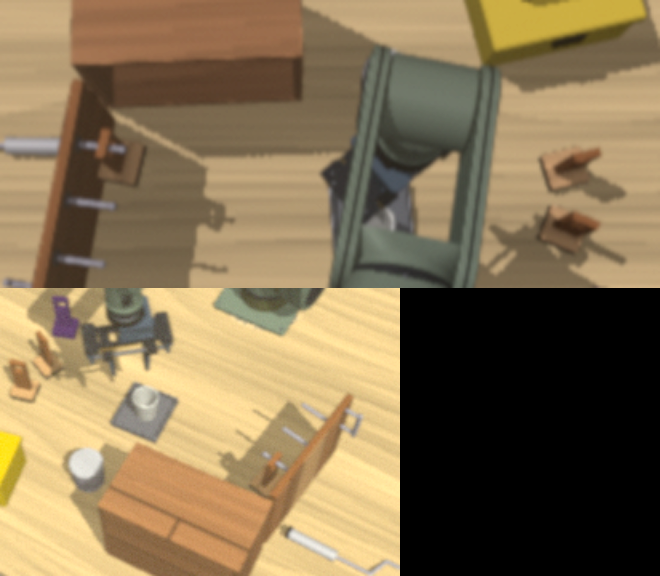

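Block A hangs on peg 1 (top view at 105,145) and the cup is still upright. Next is sander B at (569.5,-382).

```bash
python3 -m crank '[{"grip":0.062,"x":-0.018,"y":0.026,"z":0.001,"yaw":0.08},{"grip":0.062,"x":-0.04,"y":0.056,"z":0.002,"yaw":0.17},{"grip":0.062,"x":-0.06,"y":0.085,"z":0.002,"yaw":0.26},{"grip":0.062,"x":-0.08,"y":0.112,"z":0.003,"yaw":0.34},{"grip":0.062,"x":-0.0966,"y":0.135,"z":0.003,"yaw":0.414}]' 30
python3 -m crank '[{"grip":0.062,"x":-0.001,"y":0.03,"z":0.015,"yaw":0.01},{"grip":0.062,"x":-0.003,"y":0.065,"z":0.032,"yaw":0.02},{"grip":0.062,"x":-0.004,"y":0.097,"z":0.05,"yaw":0.025},{"grip":0.062,"x":-0.005,"y":0.117,"z":0.06,"yaw":0.025},{"grip":0.062,"x":-0.005,"y":0.125,"z":0.065,"yaw":0.025}]' 30
python3 -m crank '[{"grip":0.062,"x":0,"y":0,"z":0,"yaw":0},{"grip":0.062,"x":0,"y":0,"z":0,"yaw":0},{"grip":0.062,"x":0,"y":0,"z":0,"yaw":0},{"grip":0.062,"x":0,"y":0,"z":0,"yaw":0},{"grip":0.062,"x":0,"y":0,"z":0,"yaw":0}]' 30
python3 - <<'E'
from h import *
route((569.5,-381.8,99,14.5))
E
```

```text
time_s: 22.63
ee_pos: [541.5, -257.2, 265.3]
ee_rot: [-180.0, 0.0, 16.1]
force: [1.0, -0.3, 0.2]
gripper_width: 61.9
gripper_force: 0.0
time_s: 23.05
ee_pos: [571.7, -378.9, 197.6]
ee_rot: [-179.9, 0.1, 14.8]
force: [-0.5, 1.0, 0.8]
gripper_width: 62.1
gripper_force: 0.0
time_s: 23.47
ee_pos: [572.0, -376.3, 202.0]
ee_rot: [179.9, -0.1, 15.0]
force: [0.4, 0.2, 0.7]
gripper_width: 62.1
gripper_force: 0.0
now [ 572.  -376.3  202. ] [ 1.799e+02 -1.000e-01  1.500e+01] q [-34.  41.] t 23.5 w 62.1 gf 0.0 F [0.4 0.2 0.7]
"x":-0.0039,"y":0.0047,"z":0.1030,"yaw":0.008   len 103 turn -0 q6~42
```

```bash
python3 -m crank '[{"grip":0.062,"x":-0.003,"y":0.004,"z":0.015,"yaw":0.008},{"grip":0.062,"x":-0.004,"y":0.005,"z":0.045,"yaw":0.008},{"grip":0.062,"x":-0.004,"y":0.005,"z":0.075,"yaw":0.008},{"grip":0.062,"x":-0.004,"y":0.005,"z":0.093,"yaw":0.008},{"grip":0.062,"x":-0.004,"y":0.005,"z":0.102,"yaw":0.008}]' 15
python3 -m crank '[{"grip":0.055,"x":0,"y":0,"z":0,"yaw":0},{"grip":0.048,"x":0,"y":0,"z":0,"yaw":0},{"grip":0.04,"x":0,"y":0,"z":0,"yaw":0},{"grip":0.032,"x":0,"y":0,"z":0,"yaw":0},{"grip":0.025,"x":0,"y":0,"z":0,"yaw":0}]' 15
python3 -m crank '[{"grip":0.025,"x":0,"y":0,"z":0,"yaw":0},{"grip":0.025,"x":0,"y":0,"z":0,"yaw":0},{"grip":0.025,"x":0,"y":0,"z":0,"yaw":0},{"grip":0.025,"x":0,"y":0,"z":0,"yaw":0},{"grip":0.025,"x":0,"y":0,"z":0,"yaw":0}]' 30
python3 -m crank '[{"grip":0.025,"x":0,"y":0,"z":-0.01,"yaw":0},{"grip":0.025,"x":0,"y":0,"z":-0.04,"yaw":0},{"grip":0.025,"x":0,"y":0,"z":-0.08,"yaw":0},{"grip":0.025,"x":0,"y":0,"z":-0.12,"yaw":0},{"grip":0.025,"x":0,"y":0,"z":-0.15,"yaw":0}]' 30
python3 -m crank '[{"grip":0.025,"x":0,"y":0,"z":-0.008,"yaw":0},{"grip":0.025,"x":0,"y":0,"z":-0.01,"yaw":0},{"grip":0.025,"x":0,"y":0,"z":-0.01,"yaw":0},{"grip":0.025,"x":0,"y":0,"z":-0.01,"yaw":0},{"grip":0.025,"x":0,"y":0,"z":-0.01,"yaw":0}]' 30
python3 - <<'E'
from h import *
route((520,-220,262,38),(465,-60,262,62),(470,90,262,82),(475.9,193.7,262,82.1),(475.9,193.7,212,82.1))
E
```

```text
time_s: 23.88
ee_pos: [567.8, -381.7, 96.0]
ee_rot: [-179.8, 0.2, 14.5]
force: [-0.9, -0.2, -0.4]
gripper_width: 62.1
gripper_force: 0.0
time_s: 24.3
ee_pos: [570.0, -383.6, 100.4]
ee_rot: [179.9, -0.1, 14.4]
force: [0.4, 1.3, 3.4]
gripper_width: 38.2
gripper_force: 15.0
time_s: 24.72
ee_pos: [570.0, -383.6, 100.4]
ee_rot: [179.9, -0.1, 14.4]
force: [0.3, 0.8, 6.5]
gripper_width: 37.5
gripper_force: 30.0
time_s: 25.13
ee_pos: [569.3, -383.7, 252.1]
ee_rot: [179.8, -0.1, 14.4]
force: [0.4, -1.2, -2.0]
gripper_width: 37.6
gripper_force: 30.0
time_s: 25.55
ee_pos: [568.1, -382.7, 255.4]
ee_rot: [-179.8, 0.2, 14.4]
force: [-0.0, -0.6, -2.1]
gripper_width: 37.7
gripper_force: 30.0
now [ 568.1 -382.7  255.4] [-179.8    0.2   14.4] q [-35.  41.] t 25.6 w 37.7 gf 30.0 F [-0.  -0.6 -2.1]
"x":-0.0061,"y":-0.1696,"z":-0.0066,"yaw":-0.412   len 170 turn 24 q6~29
"x":0.0552,"y":-0.1599,"z":0.0000,"yaw":-0.419   len 169 turn 24 q6~21
"x":0.1348,"y":-0.0660,"z":0.0000,"yaw":-0.349   len 150 turn 20 q6~19
"x":0.1035,"y":-0.0086,"z":-0.0000,"yaw":-0.002   len 104 turn 0 q6~30
"x":0.0000,"y":0.0000,"z":0.0500,"yaw":-0.000   len 50 turn 0 q6~30
```

```bash
python3 -m crank '[{"grip":0.025,"x":-0.001,"y":-0.025,"z":-0.001,"yaw":-0.06},{"grip":0.025,"x":-0.002,"y":-0.06,"z":-0.002,"yaw":-0.15},{"grip":0.025,"x":-0.003,"y":-0.097,"z":-0.003,"yaw":-0.24},{"grip":0.025,"x":-0.005,"y":-0.134,"z":-0.004,"yaw":-0.33},{"grip":0.025,"x":-0.006,"y":-0.17,"z":-0.004,"yaw":-0.412}]' 30
python3 -m crank '[{"grip":0.025,"x":0.011,"y":-0.032,"z":0,"yaw":-0.084},{"grip":0.025,"x":0.022,"y":-0.064,"z":0,"yaw":-0.168},{"grip":0.025,"x":0.033,"y":-0.096,"z":0,"yaw":-0.252},{"grip":0.025,"x":0.044,"y":-0.128,"z":0,"yaw":-0.336},{"grip":0.025,"x":0.055,"y":-0.16,"z":0,"yaw":-0.419}]' 30
python3 -m crank '[{"grip":0.025,"x":0.03,"y":-0.015,"z":0,"yaw":-0.08},{"grip":0.025,"x":0.06,"y":-0.03,"z":0,"yaw":-0.16},{"grip":0.025,"x":0.09,"y":-0.045,"z":0,"yaw":-0.24},{"grip":0.025,"x":0.115,"y":-0.057,"z":0,"yaw":-0.31},{"grip":0.025,"x":0.135,"y":-0.066,"z":0,"yaw":-0.349}]' 30
python3 -m crank '[{"grip":0.025,"x":0.02,"y":-0.002,"z":0,"yaw":0},{"grip":0.025,"x":0.045,"y":-0.004,"z":0.01,"yaw":0},{"grip":0.025,"x":0.073,"y":-0.006,"z":0.025,"yaw":0},{"grip":0.025,"x":0.095,"y":-0.008,"z":0.04,"yaw":0},{"grip":0.025,"x":0.1035,"y":-0.0086,"z":0.048,"yaw":0}]' 30
python3 -m crank '[{"grip":0.025,"x":0,"y":0,"z":0,"yaw":0},{"grip":0.025,"x":0,"y":0,"z":0,"yaw":0},{"grip":0.025,"x":0,"y":0,"z":0,"yaw":0},{"grip":0.025,"x":0,"y":0,"z":0,"yaw":0},{"grip":0.025,"x":0,"y":0,"z":0,"yaw":0}]' 30
python3 - <<'E'
from h import *
route((475.9,193.7,209.5,82.1),(480.2,224.4,209.5,82.1),(488.4,283.9,209.5,82.1))
E
```

```text
time_s: 25.97
ee_pos: [519.4, -218.4, 260.6]
ee_rot: [-179.8, 0.1, 38.2]
force: [0.2, 0.4, -1.6]
gripper_width: 37.8
gripper_force: 30.0
time_s: 26.38
ee_pos: [464.1, -58.7, 260.9]
ee_rot: [-179.8, 0.1, 62.2]
force: [1.2, 0.3, -1.7]
gripper_width: 37.8
gripper_force: 30.0
time_s: 26.8
ee_pos: [469.7, 92.1, 261.0]
ee_rot: [-179.8, 0.0, 82.3]
force: [0.5, -0.1, -1.9]
gripper_width: 38.0
gripper_force: 30.0
time_s: 27.22
ee_pos: [475.1, 195.7, 211.3]
ee_rot: [-179.7, 0.1, 82.1]
force: [-0.7, -0.7, -2.0]
gripper_width: 38.0
gripper_force: 30.0
time_s: 27.63
ee_pos: [477.0, 192.8, 215.2]
ee_rot: [179.9, -0.0, 81.9]
force: [-0.3, 0.1, -0.5]
gripper_width: 38.0
gripper_force: 30.0
now [477.  192.8 215.2] [179.9  -0.   81.9] q [21. 29.] t 27.6 w 38.0 gf 30.0 F [-0.3  0.1 -0.5]
"x":0.0008,"y":-0.0012,"z":0.0057,"yaw":-0.003   len 6 turn 0 q6~30
"x":0.0310,"y":0.0000,"z":-0.0000,"yaw":-0.000   len 31 turn 0 q6~33
"x":0.0601,"y":-0.0001,"z":-0.0000,"yaw":-0.000   len 60 turn 0 q6~38
```

```bash
python3 -m crank '[{"grip":0.025,"x":0.002,"y":-0.001,"z":0.003,"yaw":-0.003},{"grip":0.025,"x":0.01,"y":-0.001,"z":0.0055,"yaw":-0.003},{"grip":0.025,"x":0.02,"y":-0.001,"z":0.0055,"yaw":-0.003},{"grip":0.025,"x":0.028,"y":-0.001,"z":0.0055,"yaw":-0.003},{"grip":0.025,"x":0.032,"y":-0.001,"z":0.0055,"yaw":-0.003}]' 30
python3 -m crank '[{"grip":0.025,"x":0.004,"y":0,"z":0,"yaw":0},{"grip":0.025,"x":0.009,"y":0,"z":0,"yaw":0},{"grip":0.025,"x":0.015,"y":0,"z":0,"yaw":0},{"grip":0.025,"x":0.021,"y":0,"z":0,"yaw":0},{"grip":0.025,"x":0.024,"y":0,"z":0,"yaw":0}]' 30
python3 -m crank '[{"grip":0.025,"x":0.003,"y":0,"z":0,"yaw":0},{"grip":0.025,"x":0.007,"y":0,"z":0,"yaw":0},{"grip":0.025,"x":0.011,"y":0,"z":0,"yaw":0},{"grip":0.025,"x":0.014,"y":0,"z":0,"yaw":0},{"grip":0.025,"x":0.016,"y":0,"z":0,"yaw":0}]' 30
python3 - <<'E'
from h import *
route((488.4,283.9,209.5,82.1))
E
```

```text
time_s: 28.05
ee_pos: [480.4, 227.1, 208.9]
ee_rot: [180.0, -0.0, 82.3]
force: [-0.0, 0.4, -2.4]
gripper_width: 37.6
gripper_force: 30.0
time_s: 28.47
ee_pos: [483.5, 250.2, 208.9]
ee_rot: [180.0, -0.0, 82.2]
force: [0.4, 0.1, -2.7]
gripper_width: 37.8
gripper_force: 30.0
time_s: 28.88
ee_pos: [485.6, 265.5, 208.9]
ee_rot: [180.0, 0.0, 82.2]
force: [0.5, -0.4, -2.2]
gripper_width: 37.8
gripper_force: 30.0
now [485.6 265.5 208.9] [180.    0.   82.2] q [27. 35.] t 28.9 w 37.8 gf 30.0 F [ 0.5 -0.4 -2.2]
"x":0.0187,"y":0.0003,"z":-0.0006,"yaw":0.002   len 19 turn -0 q6~38
```

```bash
python3 -m crank '[{"grip":0.025,"x":0.004,"y":0,"z":0,"yaw":0},{"grip":0.025,"x":0.009,"y":0,"z":0,"yaw":0},{"grip":0.025,"x":0.014,"y":0,"z":0,"yaw":0},{"grip":0.025,"x":0.018,"y":0,"z":0,"yaw":0},{"grip":0.025,"x":0.019,"y":0,"z":0,"yaw":0}]' 30
python3 -m crank '[{"grip":0.025,"x":0,"y":0,"z":0.002,"yaw":0},{"grip":0.025,"x":0,"y":0,"z":0.004,"yaw":0},{"grip":0.025,"x":0,"y":0,"z":0.006,"yaw":0},{"grip":0.025,"x":0,"y":0,"z":0.008,"yaw":0},{"grip":0.025,"x":0,"y":0,"z":0.008,"yaw":0}]' 30
python3 -m crank '[{"grip":0.025,"x":0,"y":0,"z":0.001,"yaw":0},{"grip":0.025,"x":0,"y":0,"z":0.002,"yaw":0},{"grip":0.025,"x":0,"y":0,"z":0.0025,"yaw":0},{"grip":0.025,"x":0,"y":0,"z":0.0025,"yaw":0},{"grip":0.025,"x":0,"y":0,"z":0.0025,"yaw":0}]' 30
```

```text
time_s: 29.3
ee_pos: [488.2, 284.8, 208.9]
ee_rot: [180.0, -0.0, 82.2]
force: [0.8, 0.2, -2.7]
gripper_width: 37.9
gripper_force: 30.0
time_s: 29.72
ee_pos: [487.7, 283.6, 200.3]
ee_rot: [-179.9, 0.0, 82.2]
force: [0.5, -0.4, -2.6]
gripper_width: 37.6
gripper_force: 30.0
time_s: 30.13
ee_pos: [488.2, 283.8, 199.1]
ee_rot: [180.0, -0.0, 82.2]
force: [-1.7, -0.9, 4.1]
gripper_width: 37.7
gripper_force: 30.0
```

Contact. I'll release and head back for sander C.

```bash
python3 -m crank '[{"grip":0.04,"x":0,"y":0,"z":0,"yaw":0},{"grip":0.045,"x":0,"y":0,"z":0,"yaw":0},{"grip":0.052,"x":0,"y":0,"z":0,"yaw":0},{"grip":0.058,"x":0,"y":0,"z":0,"yaw":0},{"grip":0.058,"x":0,"y":0,"z":0,"yaw":0}]' 30
python3 -m crank '[{"grip":0.058,"x":0,"y":0,"z":-0.01,"yaw":0},{"grip":0.058,"x":0,"y":0,"z":-0.03,"yaw":0},{"grip":0.058,"x":0,"y":0,"z":-0.055,"yaw":0},{"grip":0.058,"x":0,"y":0,"z":-0.075,"yaw":0},{"grip":0.058,"x":0,"y":0,"z":-0.085,"yaw":0}]' 30
python3 -m crank '[{"grip":0.058,"x":0,"y":0,"z":0,"yaw":0},{"grip":0.058,"x":0,"y":0,"z":0,"yaw":0},{"grip":0.058,"x":0,"y":0,"z":0,"yaw":0},{"grip":0.058,"x":0,"y":0,"z":0,"yaw":0},{"grip":0.058,"x":0,"y":0,"z":0,"yaw":0}]' 30
python3 - <<'E'
from h import *
route((470,100,280,50),(450,-90,275,18),(465,-250,270,-14),(478,-376,200,-24),(478,-376,99,-24))
E
```

```text
time_s: 30.55
ee_pos: [488.1, 284.0, 198.2]
ee_rot: [-180.0, 0.0, 82.2]
force: [0.3, -0.4, 0.0]
gripper_width: 57.9
gripper_force: 0.0
time_s: 30.97
ee_pos: [489.1, 284.5, 287.0]
ee_rot: [179.7, -0.2, 82.2]
force: [0.3, -1.0, -0.1]
gripper_width: 58.1
gripper_force: 0.0
time_s: 31.38
ee_pos: [487.6, 283.7, 282.1]
ee_rot: [-179.9, 0.1, 82.2]
force: [-1.1, 0.1, -0.2]
gripper_width: 58.1
gripper_force: 0.0
now [487.6 283.7 282.1] [-1.799e+02  1.000e-01  8.220e+01] q [29. 37.] t 31.4 w 58.1 gf 0.0 F [-1.1  0.1 -0.2]
"x":-0.1844,"y":0.0075,"z":0.0021,"yaw":0.562   len 185 turn -32 q6~52
"x":-0.1584,"y":0.1068,"z":0.0050,"yaw":0.559   len 191 turn -32 q6~61
"x":-0.0352,"y":0.1568,"z":0.0050,"yaw":0.559   len 161 turn -32 q6~76
"x":0.0431,"y":0.1191,"z":0.0700,"yaw":0.175   len 145 turn -10 q6~76
"x":0.0000,"y":-0.0000,"z":0.1010,"yaw":-0.000   len 101 turn 0 q6~76
```

```bash
python3 -m crank '[{"grip":0.062,"x":-0.03,"y":0.001,"z":0,"yaw":0.09},{"grip":0.062,"x":-0.067,"y":0.003,"z":0.001,"yaw":0.2},{"grip":0.062,"x":-0.106,"y":0.004,"z":0.001,"yaw":0.32},{"grip":0.062,"x":-0.145,"y":0.006,"z":0.002,"yaw":0.44},{"grip":0.062,"x":-0.184,"y":0.0075,"z":0.002,"yaw":0.562}]' 30
python3 -m crank '[{"grip":0.062,"x":-0.032,"y":0.021,"z":0.001,"yaw":0.11},{"grip":0.062,"x":-0.064,"y":0.043,"z":0.002,"yaw":0.22},{"grip":0.062,"x":-0.096,"y":0.065,"z":0.003,"yaw":0.34},{"grip":0.062,"x":-0.13,"y":0.088,"z":0.004,"yaw":0.45},{"grip":0.062,"x":-0.158,"y":0.107,"z":0.005,"yaw":0.559}]' 30
python3 - <<'E'
from h import *
for n in CAM: cv2.imwrite(f"pics/{n}4.png",grab_frame(n)[:,:,::-1])
refit([(477,-376)],files="pics/%s4.png")
route((465,-250,270,-14),(478,-376,200,-24))
E
```

```text
time_s: 31.8
ee_pos: [469.7, 99.1, 280.6]
ee_rot: [-180.0, 0.1, 49.7]
force: [1.1, -0.0, 0.2]
gripper_width: 61.6
gripper_force: 0.0
time_s: 32.22
ee_pos: [449.9, -91.5, 275.9]
ee_rot: [180.0, 0.1, 17.6]
force: [0.8, 0.6, 0.4]
gripper_width: 62.0
gripper_force: 0.0
both [ 4.7568e+02 -3.7458e+02  1.5352e+02  2.8000e-01] top [ 4.7796e+02 -3.7500e+02  1.5602e+02  5.0000e-02] scene [ 4.7052e+02 -3.7756e+02  1.5522e+02  1.1000e-01]
now [450.  -93.2 275.7] [1.799e+02 1.000e-01 1.750e+01] q [-13.  59.] t 32.3 w 61.8 gf 0.0 F [ 0.1  0.7 -0.4]
"x":-0.0329,"y":0.1541,"z":0.0057,"yaw":0.550   len 158 turn -32 q6~76
"x":0.0431,"y":0.1191,"z":0.0700,"yaw":0.175   len 145 turn -10 q6~76
```

```bash
python3 -m crank '[{"grip":0.062,"x":-0.006,"y":0.028,"z":0.001,"yaw":0.1},{"grip":0.062,"x":-0.013,"y":0.06,"z":0.002,"yaw":0.21},{"grip":0.062,"x":-0.02,"y":0.095,"z":0.003,"yaw":0.33},{"grip":0.062,"x":-0.027,"y":0.127,"z":0.005,"yaw":0.45},{"grip":0.062,"x":-0.033,"y":0.155,"z":0.006,"yaw":0.55}]' 30
python3 -m crank '[{"grip":0.062,"x":0.01,"y":0.028,"z":0.015,"yaw":0.05},{"grip":0.062,"x":0.022,"y":0.06,"z":0.035,"yaw":0.1},{"grip":0.062,"x":0.033,"y":0.092,"z":0.055,"yaw":0.15},{"grip":0.062,"x":0.04,"y":0.111,"z":0.065,"yaw":0.17},{"grip":0.062,"x":0.043,"y":0.119,"z":0.07,"yaw":0.175}]' 30
python3 -m crank '[{"grip":0.062,"x":0,"y":0,"z":0,"yaw":0},{"grip":0.062,"x":0,"y":0,"z":0,"yaw":0},{"grip":0.062,"x":0,"y":0,"z":0,"yaw":0},{"grip":0.062,"x":0,"y":0,"z":0,"yaw":0},{"grip":0.062,"x":0,"y":0,"z":0,"yaw":0}]' 30
python3 - <<'E'
from h import *
route((478,-375.5,99.5,-24))
E
```

```text
time_s: 32.73
ee_pos: [467.5, -247.8, 269.7]
ee_rot: [-180.0, 0.1, -13.8]
force: [0.4, -0.1, -0.1]
gripper_width: 61.9
gripper_force: 0.0
time_s: 33.15
ee_pos: [481.0, -373.9, 197.3]
ee_rot: [-180.0, 0.2, -23.6]
force: [-0.2, -0.8, -0.8]
gripper_width: 62.0
gripper_force: 0.0
time_s: 33.57
ee_pos: [481.7, -371.5, 201.7]
ee_rot: [180.0, -0.1, -23.5]
force: [-1.0, -0.1, 0.5]
gripper_width: 62.0
gripper_force: 0.0
now [ 481.7 -371.5  201.7] [ 1.80e+02 -1.00e-01 -2.35e+01] q [-39.  75.] t 33.6 w 62.0 gf 0.0 F [-1.  -0.1  0.5]
"x":-0.0018,"y":0.0051,"z":0.1022,"yaw":0.009   len 102 turn -1 q6~76
```

```bash
python3 -m crank '[{"grip":0.062,"x":-0.002,"y":0.004,"z":0.015,"yaw":0.009},{"grip":0.062,"x":-0.002,"y":0.005,"z":0.045,"yaw":0.009},{"grip":0.062,"x":-0.002,"y":0.005,"z":0.075,"yaw":0.009},{"grip":0.062,"x":-0.002,"y":0.005,"z":0.093,"yaw":0.009},{"grip":0.062,"x":-0.002,"y":0.005,"z":0.101,"yaw":0.009}]' 15
python3 -m crank '[{"grip":0.055,"x":0,"y":0,"z":0,"yaw":0},{"grip":0.048,"x":0,"y":0,"z":0,"yaw":0},{"grip":0.04,"x":0,"y":0,"z":0,"yaw":0},{"grip":0.032,"x":0,"y":0,"z":0,"yaw":0},{"grip":0.025,"x":0,"y":0,"z":0,"yaw":0}]' 15
python3 -m crank '[{"grip":0.025,"x":0,"y":0,"z":0,"yaw":0},{"grip":0.025,"x":0,"y":0,"z":0,"yaw":0},{"grip":0.025,"x":0,"y":0,"z":0,"yaw":0},{"grip":0.025,"x":0,"y":0,"z":0,"yaw":0},{"grip":0.025,"x":0,"y":0,"z":0,"yaw":0}]' 30
python3 -m crank '[{"grip":0.025,"x":0,"y":0,"z":-0.01,"yaw":0},{"grip":0.025,"x":0,"y":0,"z":-0.04,"yaw":0},{"grip":0.025,"x":0,"y":0,"z":-0.08,"yaw":0},{"grip":0.025,"x":0,"y":0,"z":-0.12,"yaw":0},{"grip":0.025,"x":0,"y":0,"z":-0.15,"yaw":0}]' 30
python3 -m crank '[{"grip":0.025,"x":0,"y":0,"z":-0.008,"yaw":0},{"grip":0.025,"x":0,"y":0,"z":-0.01,"yaw":0},{"grip":0.025,"x":0,"y":0,"z":-0.01,"yaw":0},{"grip":0.025,"x":0,"y":0,"z":-0.01,"yaw":0},{"grip":0.025,"x":0,"y":0,"z":-0.01,"yaw":0}]' 30
python3 - <<'E'
from h import *
route((450,-220,262,8),(415,-50,262,42),(400,100,262,76),(401.6,204,212,82.1))
E
```

```text
time_s: 33.98
ee_pos: [476.2, -374.7, 97.2]
ee_rot: [-179.9, 0.2, -24.0]
force: [0.2, -0.3, 0.9]
gripper_width: 61.8
gripper_force: 0.0
time_s: 34.4
ee_pos: [478.4, -376.8, 101.2]
ee_rot: [180.0, -0.2, -24.1]
force: [1.1, 1.0, 3.9]
gripper_width: 37.7
gripper_force: 15.0
time_s: 34.82
ee_pos: [478.4, -376.9, 101.2]
ee_rot: [180.0, -0.2, -24.1]
force: [1.0, 0.6, 7.2]
gripper_width: 37.8
gripper_force: 30.0
time_s: 35.23
ee_pos: [477.4, -376.6, 252.8]
ee_rot: [179.9, -0.1, -24.1]
force: [0.7, -0.8, -2.0]
gripper_width: 37.9
gripper_force: 30.0
time_s: 35.65
ee_pos: [476.4, -375.6, 256.6]
ee_rot: [-179.9, 0.3, -24.1]
force: [-0.2, 0.9, -2.5]
gripper_width: 37.9
gripper_force: 30.0
now [ 476.4 -375.6  256.6] [-179.9    0.3  -24.1] q [-39.  75.] t 35.6 w 37.9 gf 30.0 F [-0.2  0.9 -2.5]
"x":-0.0876,"y":-0.1313,"z":-0.0054,"yaw":-0.560   len 158 turn 32 q6~56
"x":-0.0110,"y":-0.1732,"z":0.0000,"yaw":-0.593   len 174 turn 34 q6~41
"x":0.0892,"y":-0.1215,"z":0.0000,"yaw":-0.593   len 151 turn 34 q6~28
"x":0.1013,"y":-0.0236,"z":0.0500,"yaw":-0.106   len 115 turn 6 q6~35
```

```bash
python3 -m crank '[{"grip":0.025,"x":-0.014,"y":-0.021,"z":-0.001,"yaw":-0.09},{"grip":0.025,"x":-0.032,"y":-0.047,"z":-0.002,"yaw":-0.2},{"grip":0.025,"x":-0.05,"y":-0.075,"z":-0.003,"yaw":-0.32},{"grip":0.025,"x":-0.069,"y":-0.104,"z":-0.003,"yaw":-0.44},{"grip":0.025,"x":-0.0876,"y":-0.131,"z":-0.003,"yaw":-0.56}]' 30
python3 -m crank '[{"grip":0.025,"x":-0.002,"y":-0.035,"z":0,"yaw":-0.119},{"grip":0.025,"x":-0.004,"y":-0.07,"z":0,"yaw":-0.237},{"grip":0.025,"x":-0.007,"y":-0.104,"z":0,"yaw":-0.356},{"grip":0.025,"x":-0.009,"y":-0.139,"z":0,"yaw":-0.474},{"grip":0.025,"x":-0.011,"y":-0.173,"z":0,"yaw":-0.593}]' 30
python3 -m crank '[{"grip":0.025,"x":0.018,"y":-0.024,"z":0,"yaw":-0.119},{"grip":0.025,"x":0.036,"y":-0.049,"z":0,"yaw":-0.237},{"grip":0.025,"x":0.054,"y":-0.073,"z":0,"yaw":-0.356},{"grip":0.025,"x":0.072,"y":-0.098,"z":0,"yaw":-0.474},{"grip":0.025,"x":0.089,"y":-0.1215,"z":0,"yaw":-0.593}]' 30
python3 -m crank '[{"grip":0.025,"x":0.025,"y":-0.006,"z":0.005,"yaw":-0.05},{"grip":0.025,"x":0.052,"y":-0.012,"z":0.02,"yaw":-0.09},{"grip":0.025,"x":0.077,"y":-0.018,"z":0.035,"yaw":-0.106},{"grip":0.025,"x":0.095,"y":-0.022,"z":0.044,"yaw":-0.106},{"grip":0.025,"x":0.101,"y":-0.0236,"z":0.048,"yaw":-0.106}]' 30
python3 -m crank '[{"grip":0.025,"x":0,"y":0,"z":0,"yaw":0},{"grip":0.025,"x":0,"y":0,"z":0,"yaw":0},{"grip":0.025,"x":0,"y":0,"z":0,"yaw":0},{"grip":0.025,"x":0,"y":0,"z":0,"yaw":0},{"grip":0.025,"x":0,"y":0,"z":0,"yaw":0}]' 30
python3 - <<'E'
from h import *
route((401.6,204,210.5,82.1),(405.9,234.7,210.5,82.1),(414.1,294.2,210.5,82.1))
E
```

```text
time_s: 36.07
ee_pos: [449.8, -219.1, 260.6]
ee_rot: [-179.9, 0.2, 8.3]
force: [0.2, 0.4, -2.2]
gripper_width: 37.5
gripper_force: 30.0
time_s: 36.48
ee_pos: [414.4, -49.6, 261.0]
ee_rot: [-179.9, 0.1, 42.3]
force: [0.8, 0.4, -3.0]
gripper_width: 38.0
gripper_force: 30.0
time_s: 36.9
ee_pos: [399.6, 100.0, 261.1]
ee_rot: [-179.9, 0.1, 76.3]
force: [-0.2, -0.2, -1.8]
gripper_width: 37.7
gripper_force: 30.0
time_s: 37.32
ee_pos: [401.0, 204.0, 211.5]
ee_rot: [-179.7, 0.1, 82.2]
force: [-0.1, -0.5, -2.8]
gripper_width: 37.9
gripper_force: 30.0
time_s: 37.73
ee_pos: [402.8, 201.6, 215.0]
ee_rot: [179.9, -0.0, 81.9]
force: [0.0, 0.0, -1.6]
gripper_width: 38.0
gripper_force: 30.0
now [402.8 201.6 215. ] [179.9  -0.   81.9] q [25. 33.] t 37.7 w 38.0 gf 30.0 F [ 0.   0.  -1.6]
"x":0.0022,"y":-0.0015,"z":0.0045,"yaw":-0.003   len 5 turn 0 q6~35
"x":0.0310,"y":0.0000,"z":-0.0000,"yaw":-0.000   len 31 turn 0 q6~38
"x":0.0601,"y":-0.0001,"z":-0.0000,"yaw":-0.000   len 60 turn 0 q6~43
```

```bash
python3 -m crank '[{"grip":0.025,"x":0.003,"y":-0.0015,"z":0.003,"yaw":-0.003},{"grip":0.025,"x":0.012,"y":-0.0015,"z":0.0045,"yaw":-0.003},{"grip":0.025,"x":0.022,"y":-0.0015,"z":0.0045,"yaw":-0.003},{"grip":0.025,"x":0.03,"y":-0.0015,"z":0.0045,"yaw":-0.003},{"grip":0.025,"x":0.034,"y":-0.0015,"z":0.0045,"yaw":-0.003}]' 30
python3 -m crank '[{"grip":0.025,"x":0.004,"y":0,"z":0,"yaw":0},{"grip":0.025,"x":0.009,"y":0,"z":0,"yaw":0},{"grip":0.025,"x":0.015,"y":0,"z":0,"yaw":0},{"grip":0.025,"x":0.021,"y":0,"z":0,"yaw":0},{"grip":0.025,"x":0.024,"y":0,"z":0,"yaw":0}]' 30
python3 -m crank '[{"grip":0.025,"x":0.003,"y":0,"z":0,"yaw":0},{"grip":0.025,"x":0.007,"y":0,"z":0,"yaw":0},{"grip":0.025,"x":0.011,"y":0,"z":0,"yaw":0},{"grip":0.025,"x":0.014,"y":0,"z":0,"yaw":0},{"grip":0.025,"x":0.016,"y":0,"z":0,"yaw":0}]' 30
python3 - <<'E'
from h import *
route((414.1,294.2,210.5,82.1))
E
```

```text
time_s: 38.15
ee_pos: [406.1, 237.9, 209.9]
ee_rot: [180.0, -0.0, 82.3]
force: [0.2, -0.0, -3.1]
gripper_width: 37.6
gripper_force: 30.0
time_s: 38.57
ee_pos: [409.2, 260.9, 209.9]
ee_rot: [180.0, -0.0, 82.2]
force: [1.1, -0.0, -2.1]
gripper_width: 38.2
gripper_force: 30.0
time_s: 38.98
ee_pos: [411.2, 276.2, 209.9]
ee_rot: [180.0, -0.0, 82.2]
force: [0.2, 0.8, -3.2]
gripper_width: 37.7
gripper_force: 30.0
now [411.2 276.2 209.9] [180.   -0.   82.2] q [33. 40.] t 39.0 w 37.7 gf 30.0 F [ 0.2  0.8 -3.2]
"x":0.0182,"y":0.0004,"z":-0.0006,"yaw":0.002   len 18 turn -0 q6~43
```

```bash
python3 -m crank '[{"grip":0.025,"x":0.004,"y":0,"z":0,"yaw":0},{"grip":0.025,"x":0.009,"y":0,"z":0,"yaw":0},{"grip":0.025,"x":0.014,"y":0,"z":0,"yaw":0},{"grip":0.025,"x":0.017,"y":0,"z":0,"yaw":0},{"grip":0.025,"x":0.018,"y":0,"z":0,"yaw":0}]' 30
python3 -m crank '[{"grip":0.025,"x":0,"y":0,"z":0.002,"yaw":0},{"grip":0.025,"x":0,"y":0,"z":0.004,"yaw":0},{"grip":0.025,"x":0,"y":0,"z":0.006,"yaw":0},{"grip":0.025,"x":0,"y":0,"z":0.008,"yaw":0},{"grip":0.025,"x":0,"y":0,"z":0.008,"yaw":0}]' 30
python3 -m crank '[{"grip":0.025,"x":0,"y":0,"z":0.001,"yaw":0},{"grip":0.025,"x":0,"y":0,"z":0.002,"yaw":0},{"grip":0.025,"x":0,"y":0,"z":0.0025,"yaw":0},{"grip":0.025,"x":0,"y":0,"z":0.0025,"yaw":0},{"grip":0.025,"x":0,"y":0,"z":0.0025,"yaw":0}]' 30
```

```text
time_s: 39.4
ee_pos: [413.7, 294.3, 209.9]
ee_rot: [180.0, -0.0, 82.2]
force: [0.3, 0.5, -3.1]
gripper_width: 38.0
gripper_force: 30.0
time_s: 39.82
ee_pos: [413.3, 293.3, 201.3]
ee_rot: [-180.0, 0.1, 82.2]
force: [0.1, -0.6, -3.3]
gripper_width: 37.7
gripper_force: 30.0
time_s: 40.23
ee_pos: [413.7, 293.8, 200.1]
ee_rot: [180.0, -0.0, 82.2]
force: [-1.7, -0.6, 4.5]
gripper_width: 37.8
gripper_force: 30.0
```

```bash
python3 -m crank '[{"grip":0.04,"x":0,"y":0,"z":0,"yaw":0},{"grip":0.045,"x":0,"y":0,"z":0,"yaw":0},{"grip":0.052,"x":0,"y":0,"z":0,"yaw":0},{"grip":0.058,"x":0,"y":0,"z":0,"yaw":0},{"grip":0.058,"x":0,"y":0,"z":0,"yaw":0}]' 30
python3 -m crank '[{"grip":0.058,"x":0,"y":0,"z":-0.01,"yaw":0},{"grip":0.058,"x":0,"y":0,"z":-0.03,"yaw":0},{"grip":0.058,"x":0,"y":0,"z":-0.055,"yaw":0},{"grip":0.058,"x":0,"y":0,"z":-0.075,"yaw":0},{"grip":0.058,"x":0,"y":0,"z":-0.085,"yaw":0}]' 30
python3 -m crank '[{"grip":0.058,"x":-0.025,"y":0,"z":0,"yaw":0},{"grip":0.058,"x":-0.06,"y":0,"z":0,"yaw":0},{"grip":0.058,"x":-0.1,"y":0,"z":0,"yaw":0},{"grip":0.058,"x":-0.14,"y":0,"z":0,"yaw":0},{"grip":0.058,"x":-0.17,"y":0,"z":0,"yaw":0}]' 30
python3 -m crank '[{"grip":0.058,"x":-0.03,"y":0,"z":0,"yaw":0},{"grip":0.058,"x":-0.06,"y":0,"z":0,"yaw":0},{"grip":0.058,"x":-0.08,"y":0,"z":0,"yaw":0},{"grip":0.058,"x":-0.09,"y":0,"z":0,"yaw":0},{"grip":0.058,"x":-0.09,"y":0,"z":0,"yaw":0}]' 30
python3 - <<'E'
from h import *
I={n:grab_frame(n) for n in CAM}
for n in I: cv2.imwrite(f"pics/{n}5.png",I[n][:,:,::-1])
a=I["top"][130:290,200:480]; b=I["scene"][110:300,200:460]
a=cv2.resize(a,None,fx=2,fy=2,interpolation=2); b=cv2.resize(b,None,fx=1.4,fy=1.4,interpolation=2)
W=max(a.shape[1],b.shape[1]); pad=lambda i:cv2.copyMakeBorder(i,0,0,0,W-i.shape[1],cv2.BORDER_CONSTANT)
cv2.imwrite("pics/hang3.png",np.clip(np.vstack([pad(a),pad(b)])[:,:,::-1].astype(float)*1.4,0,255).astype(np.uint8))
# door check: peg/edge profile across the door
im=I["top"].astype(np.float32); hinge=np.array([647.2,311.3,0]); R=rz(np.radians(-97.9))
for y0 in(-115,-190,-260):
    xs=np.arange(-14,30,2.); q=proj("top",np.array([[x,y0,235] for x in xs])@R.T+hinge).astype(np.float32)
    print(y0,cv2.remap(im,q[:,:1].copy(),q[:,1:].copy(),1)[:,0].sum(1).astype(int))
route((383,384,300,82.2))
E
```

```text
time_s: 40.65
ee_pos: [413.6, 293.7, 199.2]
ee_rot: [-180.0, 0.0, 82.2]
force: [0.2, -0.1, 0.0]
gripper_width: 57.4
gripper_force: 0.0
time_s: 41.07
ee_pos: [414.6, 294.4, 287.8]
ee_rot: [179.8, -0.2, 82.2]
force: [1.4, 0.6, 0.4]
gripper_width: 58.1
gripper_force: 0.0
time_s: 41.48
ee_pos: [389.3, 123.0, 284.4]
ee_rot: [-180.0, 0.1, 82.2]
force: [0.9, 0.6, 0.2]
gripper_width: 57.9
gripper_force: 0.0
time_s: 41.9
ee_pos: [377.7, 34.4, 284.6]
ee_rot: [180.0, 0.0, 82.0]
force: [0.9, 0.9, -0.3]
gripper_width: 57.9
gripper_force: 0.0
-115 [343 341 341 340 338 327 306 267 237 213 206 199 192 172 150 122 111 105
 105 104 103 102]
-190 [322 322 321 319 313 301 269 240 217 209 204 199 188 173 144 123 108 105
 104 106 106 104]
-260 [324 327 331 331 324 298 268 239 220 205 196 189 180 161 139 120 112 109
 109 109 107 105]
now [378.3  36.2 284.5] [180.   -0.   82.1] q [ 4. 12.] t 42.0 w 57.8 gf 0.0 F [-0.4 -0.7 -0.2]
"x":0.3452,"y":-0.0429,"z":-0.0155,"yaw":-0.001   len 348 turn 0 q6~53
```

View pics/hang3.png

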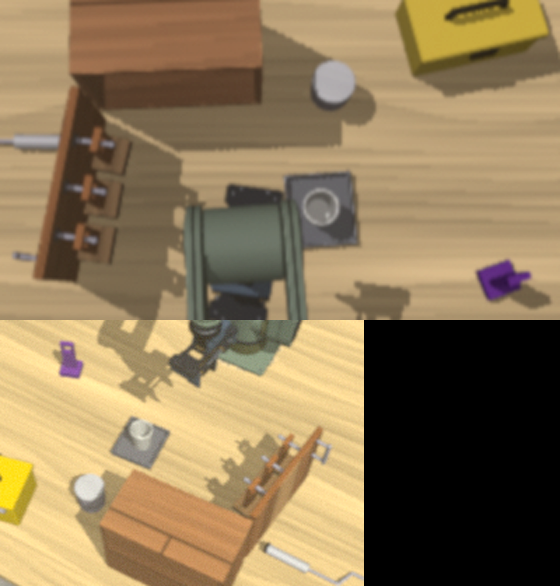

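All three blocks hang, one per peg, and only the purple look-alike is left on the bench. The cup is upright and the door has not moved. I'll re-grip the handle.

```bash
python3 -m crank '[{"grip":0.06,"x":0.025,"y":-0.003,"z":-0.003,"yaw":0},{"grip":0.06,"x":0.06,"y":-0.008,"z":-0.006,"yaw":0},{"grip":0.06,"x":0.1,"y":-0.012,"z":-0.01,"yaw":0},{"grip":0.06,"x":0.14,"y":-0.017,"z":-0.015,"yaw":0},{"grip":0.06,"x":0.18,"y":-0.022,"z":-0.015,"yaw":0}]' 20
python3 -m crank '[{"grip":0.06,"x":0.04,"y":-0.005,"z":0,"yaw":0},{"grip":0.06,"x":0.08,"y":-0.01,"z":0,"yaw":0},{"grip":0.06,"x":0.12,"y":-0.016,"z":0,"yaw":0},{"grip":0.06,"x":0.15,"y":-0.02,"z":0,"yaw":0},{"grip":0.06,"x":0.165,"y":-0.021,"z":0,"yaw":0}]' 20
python3 -m crank '[{"grip":0.06,"x":0,"y":0,"z":0,"yaw":0},{"grip":0.06,"x":0,"y":0,"z":0,"yaw":0},{"grip":0.06,"x":0,"y":0,"z":0,"yaw":0},{"grip":0.06,"x":0,"y":0,"z":0,"yaw":0},{"grip":0.06,"x":0,"y":0,"z":0,"yaw":0}]' 20
python3 - <<'E'
from h import *
route((384.6,383.1,205,82.1))
E
```

```text
time_s: 42.42
ee_pos: [380.7, 220.6, 300.3]
ee_rot: [179.9, -0.1, 82.3]
force: [0.6, 0.1, 0.3]
gripper_width: 59.7
gripper_force: 0.0
time_s: 42.83
ee_pos: [381.2, 388.5, 298.5]
ee_rot: [-179.9, -0.0, 82.5]
force: [-0.6, 0.7, 0.3]
gripper_width: 60.3
gripper_force: 0.0
time_s: 43.25
ee_pos: [382.7, 382.5, 299.8]
ee_rot: [180.0, -0.0, 82.1]
force: [-0.1, 0.5, -0.2]
gripper_width: 60.0
gripper_force: 0.0
now [382.7 382.5 299.8] [180.   -0.   82.1] q [44. 52.] t 43.2 w 60.0 gf 0.0 F [-0.1  0.5 -0.2]
"x":0.0009,"y":0.0018,"z":0.0948,"yaw":0.000   len 95 turn -0 q6~53
```

```bash
python3 -m crank '[{"grip":0.06,"x":0.001,"y":0.002,"z":0.015,"yaw":0},{"grip":0.06,"x":0.001,"y":0.002,"z":0.04,"yaw":0},{"grip":0.06,"x":0.001,"y":0.002,"z":0.068,"yaw":0},{"grip":0.06,"x":0.001,"y":0.002,"z":0.087,"yaw":0},{"grip":0.06,"x":0.001,"y":0.002,"z":0.095,"yaw":0}]' 20
python3 -m crank '[{"grip":0.045,"x":0,"y":0,"z":0,"yaw":0},{"grip":0.03,"x":0,"y":0,"z":0,"yaw":0},{"grip":0.02,"x":0,"y":0,"z":0,"yaw":0},{"grip":0.012,"x":0,"y":0,"z":0,"yaw":0},{"grip":0.004,"x":0,"y":0,"z":0,"yaw":0}]' 10
python3 -m crank '[{"grip":0.004,"x":0,"y":0,"z":0,"yaw":0},{"grip":0.004,"x":0,"y":0,"z":0,"yaw":0},{"grip":0.004,"x":0,"y":0,"z":0,"yaw":0},{"grip":0.004,"x":0,"y":0,"z":0,"yaw":0},{"grip":0.004,"x":0,"y":0,"z":0,"yaw":0}]' 20
python3 - <<'E'
from h import *
route((384.6,383.1,205,82.1))
for a in (1,2,3,5,7,9,12,15,18):
    c,s=np.cos(np.radians(a)),np.sin(np.radians(a)); print(a,"x %.4f y %.4f yaw %.4f"%((-35*(1-c)-270*s)/1e3,(270*(1-c)-35*s)/1e3,-np.radians(a)))
E
```

```text
time_s: 43.67
ee_pos: [383.7, 382.3, 201.9]
ee_rot: [-179.8, 0.2, 82.1]
force: [-0.4, -0.3, 0.0]
gripper_width: 60.0
gripper_force: 0.0
time_s: 44.08
ee_pos: [385.2, 384.9, 205.7]
ee_rot: [179.9, -0.1, 82.2]
force: [-0.5, 0.1, 1.0]
gripper_width: 29.5
gripper_force: 0.0
time_s: 44.5
ee_pos: [384.8, 384.5, 204.7]
ee_rot: [180.0, -0.0, 82.2]
force: [0.2, -0.9, 1.4]
gripper_width: 10.4
gripper_force: 20.0
now [384.8 384.5 204.7] [180.   -0.   82.2] q [44. 52.] t 44.5 w 10.4 gf 20.0 F [ 0.2 -0.9  1.4]
"x":-0.0014,"y":0.0000,"z":-0.0003,"yaw":0.002   len 1 turn -0 q6~53
1 x -0.0047 y -0.0006 yaw -0.0175
2 x -0.0094 y -0.0011 yaw -0.0349
3 x -0.0142 y -0.0015 yaw -0.0524
5 x -0.0237 y -0.0020 yaw -0.0873
7 x -0.0332 y -0.0023 yaw -0.1222
9 x -0.0427 y -0.0022 yaw -0.1571
12 x -0.0569 y -0.0014 yaw -0.2094
15 x -0.0711 y 0.0001 yaw -0.2618
18 x -0.0851 y 0.0024 yaw -0.3142
```

```bash
python3 -m crank '[{"grip":0.004,"x":-0.0047,"y":-0.0006,"z":0,"yaw":-0.0175},{"grip":0.004,"x":-0.0142,"y":-0.0015,"z":0,"yaw":-0.0524},{"grip":0.004,"x":-0.0237,"y":-0.002,"z":0,"yaw":-0.0873},{"grip":0.004,"x":-0.0332,"y":-0.0023,"z":0,"yaw":-0.1222},{"grip":0.004,"x":-0.0427,"y":-0.0022,"z":0,"yaw":-0.1571}]' 25
python3 -m crank '[{"grip":0.004,"x":-0.0142,"y":-0.0015,"z":0,"yaw":-0.0524},{"grip":0.004,"x":-0.0284,"y":-0.0022,"z":0,"yaw":-0.1047},{"grip":0.004,"x":-0.0427,"y":-0.0022,"z":0,"yaw":-0.1571},{"grip":0.004,"x":-0.0569,"y":-0.0014,"z":0,"yaw":-0.2094},{"grip":0.004,"x":-0.0711,"y":0.0001,"z":0,"yaw":-0.2618}]' 25
python3 -m crank '[{"grip":0.004,"x":-0.0142,"y":-0.0015,"z":0,"yaw":-0.0524},{"grip":0.004,"x":-0.0284,"y":-0.0022,"z":0,"yaw":-0.1047},{"grip":0.004,"x":-0.0427,"y":-0.0022,"z":0,"yaw":-0.1571},{"grip":0.004,"x":-0.0569,"y":-0.0014,"z":0,"yaw":-0.2094},{"grip":0.004,"x":-0.0711,"y":0.0001,"z":0,"yaw":-0.2618}]' 25
python3 -m crank '[{"grip":0.004,"x":-0.0142,"y":-0.0015,"z":0,"yaw":-0.0524},{"grip":0.004,"x":-0.0284,"y":-0.0022,"z":0,"yaw":-0.1047},{"grip":0.004,"x":-0.0427,"y":-0.0022,"z":0,"yaw":-0.1571},{"grip":0.004,"x":-0.0569,"y":-0.0014,"z":0,"yaw":-0.2094},{"grip":0.004,"x":-0.0711,"y":0.0001,"z":0,"yaw":-0.2618}]' 25
python3 - <<'E'
from h import *
route((0,0,0,0))
hinge=np.array([647.2,311.3]); p=state()["ee_pos"][:2]-hinge
print("door angle by TCP",(1.4-(np.degrees(np.arctan2(p[1],p[0]))+97.38))%360, "r",np.hypot(*p))
E
```

```text
time_s: 44.92
ee_pos: [376.5, 342.1, 204.7]
ee_rot: [180.0, -0.0, 91.4]
force: [0.0, 0.6, 1.9]
gripper_width: 10.5
gripper_force: 25.0
time_s: 45.33
ee_pos: [377.7, 270.7, 204.7]
ee_rot: [-180.0, -0.0, 106.4]
force: [-1.2, 1.1, 0.5]
gripper_width: 10.4
gripper_force: 25.0
time_s: 45.75
ee_pos: [397.4, 202.2, 204.6]
ee_rot: [-179.9, -0.0, 121.4]
force: [-1.6, 0.6, 2.5]
gripper_width: 10.2
gripper_force: 25.0
time_s: 46.17
ee_pos: [434.2, 141.2, 204.7]
ee_rot: [-179.9, -0.0, 136.4]
force: [-2.5, -0.3, 2.2]
gripper_width: 10.1
gripper_force: 25.0
now [434.2 141.2 204.7] [-179.9   -0.   136.4] q [ 17. -30.] t 46.2 w 10.1 gf 25.0 F [-2.5 -0.3  2.2]
"x":0.2170,"y":-0.4017,"z":0.2047,"yaw":2.380   len 500 turn -136 q6~90
door angle by TCP 45.412376837498236 r 272.6062644535809
```

```bash
python3 -m crank '[{"grip":0.004,"x":-0.0142,"y":-0.0015,"z":0,"yaw":-0.0524},{"grip":0.004,"x":-0.0284,"y":-0.0022,"z":0,"yaw":-0.1047},{"grip":0.004,"x":-0.0427,"y":-0.0022,"z":0,"yaw":-0.1571},{"grip":0.004,"x":-0.0569,"y":-0.0014,"z":0,"yaw":-0.2094},{"grip":0.004,"x":-0.0711,"y":0.0001,"z":0,"yaw":-0.2618}]' 25
python3 -m crank '[{"grip":0.004,"x":-0.0142,"y":-0.0015,"z":0,"yaw":-0.0524},{"grip":0.004,"x":-0.0284,"y":-0.0022,"z":0,"yaw":-0.1047},{"grip":0.004,"x":-0.0427,"y":-0.0022,"z":0,"yaw":-0.1571},{"grip":0.004,"x":-0.0569,"y":-0.0014,"z":0,"yaw":-0.2094},{"grip":0.004,"x":-0.0711,"y":0.0001,"z":0,"yaw":-0.2618}]' 25
python3 -m crank '[{"grip":0.004,"x":-0.0094,"y":-0.0011,"z":0,"yaw":-0.0349},{"grip":0.004,"x":-0.0189,"y":-0.0018,"z":0,"yaw":-0.0698},{"grip":0.004,"x":-0.0284,"y":-0.0022,"z":0,"yaw":-0.1047},{"grip":0.004,"x":-0.0379,"y":-0.0023,"z":0,"yaw":-0.1396},{"grip":0.004,"x":-0.0427,"y":-0.0022,"z":0,"yaw":-0.1571}]' 25
python3 -m crank '[{"grip":0.004,"x":-0.0047,"y":-0.0006,"z":0,"yaw":-0.0175},{"grip":0.004,"x":-0.0094,"y":-0.0011,"z":0,"yaw":-0.0349},{"grip":0.004,"x":-0.0142,"y":-0.0015,"z":0,"yaw":-0.0524},{"grip":0.004,"x":-0.0189,"y":-0.0018,"z":0,"yaw":-0.0698},{"grip":0.004,"x":-0.0237,"y":-0.002,"z":0,"yaw":-0.0873}]' 25
python3 - <<'E'
from h import *
hinge=np.array([647.2,311.3]); p=state()["ee_pos"][:2]-hinge
print("door angle by TCP",(1.4-(np.degrees(np.arctan2(p[1],p[0]))+97.38)), "r",np.hypot(*p))
E
```

```text
time_s: 46.58
ee_pos: [485.6, 91.8, 204.6]
ee_rot: [-179.9, -0.1, 151.4]
force: [-2.6, -0.1, 3.8]
gripper_width: 10.4
gripper_force: 25.0
time_s: 47.0
ee_pos: [548.2, 57.3, 204.7]
ee_rot: [-179.8, -0.1, 166.4]
force: [-1.2, -2.1, 3.4]
gripper_width: 10.4
gripper_force: 25.0
time_s: 47.42
ee_pos: [590.1, 44.8, 204.7]
ee_rot: [-179.8, -0.0, 175.3]
force: [-1.9, -4.8, 4.1]
gripper_width: 10.5
gripper_force: 25.0
time_s: 47.83
ee_pos: [612.8, 41.0, 204.7]
ee_rot: [-179.8, -0.1, -179.7]
force: [-2.2, -5.8, 3.2]
gripper_width: 10.6
gripper_force: 25.0
door angle by TCP 1.278846983799434 r 272.53096525572613
```

```bash
python3 -m crank '[{"grip":0.004,"x":-0.002,"y":-0.0002,"z":0,"yaw":-0.008},{"grip":0.004,"x":-0.004,"y":-0.0004,"z":0,"yaw":-0.016},{"grip":0.004,"x":-0.006,"y":-0.0006,"z":0,"yaw":-0.022},{"grip":0.004,"x":-0.007,"y":-0.0006,"z":0,"yaw":-0.024},{"grip":0.004,"x":-0.007,"y":-0.0006,"z":0,"yaw":-0.024}]' 25
python3 -m crank '[{"grip":0.004,"x":-0.001,"y":0,"z":0,"yaw":0},{"grip":0.004,"x":-0.002,"y":0,"z":0,"yaw":0},{"grip":0.004,"x":-0.003,"y":0,"z":0,"yaw":0},{"grip":0.004,"x":-0.003,"y":0,"z":0,"yaw":0},{"grip":0.004,"x":-0.003,"y":0,"z":0,"yaw":0}]' 25
```

```text
time_s: 48.25
ee_pos: [620.0, 40.2, 204.7]
ee_rot: [-179.8, -0.0, -178.4]
force: [-0.8, -6.4, 3.6]
gripper_width: 10.8
gripper_force: 25.0
time_s: 48.67
ee_pos: [622.2, 40.0, 204.7]
ee_rot: [-179.8, -0.1, -178.4]
force: [-2.8, -6.5, 4.1]
gripper_width: 10.5
gripper_force: 25.0
```

```bash
python3 -m crank '[{"grip":0.004,"x":-0.001,"y":0,"z":0,"yaw":0},{"grip":0.004,"x":-0.002,"y":0,"z":0,"yaw":0},{"grip":0.004,"x":-0.003,"y":0,"z":0,"yaw":0},{"grip":0.004,"x":-0.004,"y":0,"z":0,"yaw":0},{"grip":0.004,"x":-0.004,"y":0,"z":0,"yaw":0}]' 40
python3 -m crank '[{"grip":0.004,"x":-0.001,"y":0,"z":0,"yaw":0},{"grip":0.004,"x":-0.002,"y":0,"z":0,"yaw":0},{"grip":0.004,"x":-0.003,"y":0,"z":0,"yaw":0},{"grip":0.004,"x":-0.004,"y":0,"z":0,"yaw":0},{"grip":0.004,"x":-0.004,"y":0,"z":0,"yaw":0}]' 40
python3 - <<'E'
from h import *
I={n:grab_frame(n) for n in CAM}
for n in I: cv2.imwrite(f"pics/{n}6.png",I[n][:,:,::-1])
E
```

```text
time_s: 49.08
ee_pos: [622.2, 39.9, 204.7]
ee_rot: [-179.8, -0.6, -178.4]
force: [-12.4, -7.6, 8.8]
gripper_width: 10.0
gripper_force: 40.0
time_s: 49.5
ee_pos: [622.4, 40.0, 204.6]
ee_rot: [-179.8, -1.2, -178.4]
force: [-22.2, -7.0, 13.0]
gripper_width: 10.3
gripper_force: 40.0
```

The door has hit its stop at x≈622 with 22 N. I'll relax the preload, release and lift off.

```bash
python3 -m crank '[{"grip":0.004,"x":0.003,"y":0,"z":0,"yaw":0},{"grip":0.004,"x":0.006,"y":0,"z":0,"yaw":0},{"grip":0.004,"x":0.006,"y":0,"z":0,"yaw":0},{"grip":0.004,"x":0.006,"y":0,"z":0,"yaw":0},{"grip":0.004,"x":0.006,"y":0,"z":0,"yaw":0}]' 25
python3 -m crank '[{"grip":0.015,"x":0,"y":0,"z":0,"yaw":0},{"grip":0.025,"x":0,"y":0,"z":0,"yaw":0},{"grip":0.035,"x":0,"y":0,"z":0,"yaw":0},{"grip":0.045,"x":0,"y":0,"z":0,"yaw":0},{"grip":0.045,"x":0,"y":0,"z":0,"yaw":0}]' 25
python3 -m crank '[{"grip":0.045,"x":0,"y":0,"z":-0.01,"yaw":0},{"grip":0.045,"x":0,"y":0,"z":-0.03,"yaw":0},{"grip":0.045,"x":0,"y":0,"z":-0.06,"yaw":0},{"grip":0.045,"x":0,"y":0,"z":-0.085,"yaw":0},{"grip":0.045,"x":0,"y":0,"z":-0.1,"yaw":0}]' 25
python3 -m crank '[{"grip":0.045,"x":0.03,"y":0,"z":0,"yaw":0},{"grip":0.045,"x":0.07,"y":0,"z":0,"yaw":0},{"grip":0.045,"x":0.11,"y":0,"z":0,"yaw":0},{"grip":0.045,"x":0.15,"y":0,"z":0,"yaw":0},{"grip":0.045,"x":0.18,"y":0,"z":0,"yaw":0}]' 25
python3 -m crank '[{"grip":0.045,"x":0.03,"y":-0.03,"z":0,"yaw":0},{"grip":0.045,"x":0.05,"y":-0.06,"z":0,"yaw":0},{"grip":0.045,"x":0.07,"y":-0.1,"z":0,"yaw":0},{"grip":0.045,"x":0.08,"y":-0.14,"z":0,"yaw":0},{"grip":0.045,"x":0.08,"y":-0.16,"z":0,"yaw":0}]' 25
python3 - <<'E'
from h import *
I={n:grab_frame(n) for n in CAM}
for n in I: cv2.imwrite(f"pics/{n}7.png",I[n][:,:,::-1])
a=I["top"][105:265,170:390]; b=I["scene"][150:320,240:470]
a=cv2.resize(a,None,fx=2,fy=1.9,interpolation=2); b=cv2.resize(b,None,fx=1.7,fy=1.7,interpolation=2)
W=max(a.shape[1],b.shape[1]); pad=lambda i:cv2.copyMakeBorder(i,0,0,0,W-i.shape[1],cv2.BORDER_CONSTANT)
cv2.imwrite("pics/end.png",np.clip(np.vstack([pad(a),pad(b)])[:,:,::-1].astype(float)*1.4,0,255).astype(np.uint8))
d=np.abs(cv2.GaussianBlur(I["top"],(3,3),0).astype(int)-cv2.GaussianBlur(cv2.imread("pics/top0.png")[:,:,::-1],(3,3),0)).sum(2)
print("door strip diff vs start",d[160:190,235:332].mean(),"max",d[160:190,235:332].max(),"roller",d[195:218,170:245].max(),"tin",d[155:185,352:380].max())
E
```

```text
time_s: 50.02
ee_pos: [622.6, 40.0, 204.6]
ee_rot: [-179.8, -0.3, -178.4]
force: [-6.0, -7.0, 5.2]
gripper_width: 10.3
gripper_force: 25.0
time_s: 50.43
ee_pos: [625.3, 42.7, 204.2]
ee_rot: [180.0, -0.0, -178.4]
force: [-0.8, 0.4, 0.3]
gripper_width: 38.6
gripper_force: 0.0
time_s: 50.85
ee_pos: [626.2, 42.5, 308.6]
ee_rot: [180.0, 0.3, -178.4]
force: [0.4, 0.1, 0.4]
gripper_width: 45.1
gripper_force: 0.0
time_s: 51.27
ee_pos: [442.3, 37.4, 305.2]
ee_rot: [180.0, -0.0, -178.4]
force: [0.9, -0.9, 0.9]
gripper_width: 44.7
gripper_force: 0.0
time_s: 51.68
ee_pos: [367.7, -127.2, 305.8]
ee_rot: [-179.9, 0.1, -178.5]
force: [0.4, -0.2, 1.5]
gripper_width: 45.4
gripper_force: 0.0
door strip diff vs start 8.578006872852233 max 57 roller 13 tin 13
```

View pics/end.png

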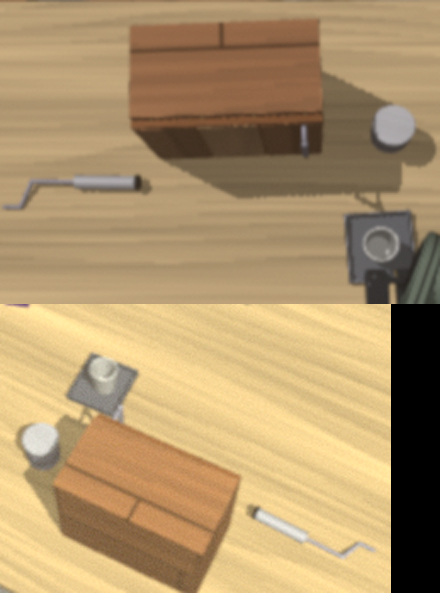

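The door looks shut and everything stands as it should. The door strip shows a small image difference from the start, so I'll locate it.

Run:
```python
import cv2,numpy as np
a=cv2.imread("pics/top0.png").astype(float).sum(2); b=cv2.imread("pics/top7.png").astype(float).sum(2)
d=b-a; ys,xs=np.where(abs(d[150:195,225:340])>35); print(list(zip(xs+225,ys+150))[:40])
for u in (238,250,265,280,295,310,318,328):
    # subpixel vertical shift of the profile
    p=a[155:195,u-2:u+3].mean(1); q=b[155:195,u-2:u+3].mean(1); t=np.arange(40)
    s=np.linspace(-2,2,81); e=[np.abs(np.interp(t-k,t,p)-q)[3:-3].mean() for k in s]; print(u,"shift %.2f px"%s[np.argmin(e)],"err %.1f/%.1f"%(min(e),e[40]))
```

```text
[(np.int64(328), np.int64(165)), (np.int64(321), np.int64(169)), (np.int64(323), np.int64(169)), (np.int64(324), np.int64(169)), (np.int64(325), np.int64(169)), (np.int64(326), np.int64(169)), (np.int64(327), np.int64(169)), (np.int64(328), np.int64(169)), (np.int64(329), np.int64(169)), (np.int64(330), np.int64(169)), (np.int64(315), np.int64(170)), (np.int64(319), np.int64(170)), (np.int64(324), np.int64(170)), (np.int64(325), np.int64(170)), (np.int64(326), np.int64(170)), (np.int64(327), np.int64(170)), (np.int64(328), np.int64(170)), (np.int64(329), np.int64(170)), (np.int64(282), np.int64(171)), (np.int64(289), np.int64(171)), (np.int64(290), np.int64(171)), (np.int64(321), np.int64(171)), (np.int64(322), np.int64(171)), (np.int64(282), np.int64(172)), (np.int64(289), np.int64(172)), (np.int64(290), np.int64(172)), (np.int64(291), np.int64(172)), (np.int64(321), np.int64(172)), (np.int64(322), np.int64(172)), (np.int64(321), np.int64(178)), (np.int64(321), np.int64(181)), (np.int64(320), np.int64(182)), (np.int64(321), np.int64(182)), (np.int64(322), np.int64(182)), (np.int64(321), np.int64(183)), (np.int64(322), np.int64(183)), (np.int64(326), np.int64(185)), (np.int64(330), np.int64(185)), (np.int64(303), np.int64(186)), (np.int64(304), np.int64(186))]
238 shift -0.15 px err 7.7/8.0
250 shift -0.10 px err 5.7/6.1
265 shift -0.10 px err 6.1/6.2
280 shift -0.65 px err 6.7/7.9
295 shift -0.50 px err 6.6/7.7
310 shift -0.90 px err 7.7/9.7
318 shift -1.15 px err 6.9/10.6
328 shift -1.45 px err 8.4/13.6
```

The free edge sits about 4 mm further in than at the start, so the door began slightly ajar and is now against its stop. The robot is clear, so I'm handing in.

```bash
python3 -c "
from workcell import *
print(job_done())"
```

```text
the job is handed in; nothing more can be done
None
```

I handed the job in at about 52 s: the cup is upright on the tray, the three sanding blocks were each hung on their own peg, and the door is shut against its stop; the tin and roller are where they were.

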